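Swap the pan for a bracket on the workshop hot plate

TASK

Free the red ring of the hot plate: slide the steel pan sideways along the plate, without lifting or tipping it, until it is centred on the empty white ring. Then take the flat metal bracket out of the narrow orange bin by its raised end, lay it gently down flat and centred on the red ring, let go of it, and last push the heater switch's lever all the way over. Leave the kettle, the amber jar and the tall pale can where they are.

Things in the scene. Friction and masses are not known exactly. Their poses are not given: they have to be found in the camera images.
- hotplate: Black slab with steel sides, fixed, 220 (its x) x 500 (its y) x 40 mm high, its flat top at z = 40 mm. Origin: centre of its underside. Three rings of 150 mm outer diameter (8 mm wide lines, flat) are painted in a row along its y axis, 160 mm between centres: red in the middle, white at one end and yellow at the other.
- red_ring (a point): Centre of the red ring on the hot plate's top, middle ring. x and y axes as the hot plate's.
- white_ring: Painted white ring, 150 mm outer diameter, origin at its centre on the hot plate's top; the empty place the pan must go to. At the left or the right end of the plate. Always next to the red ring with nothing in between.
- pan: Open empty steel saucepan, 0.35-0.7 kg, 110 mm outside diameter, 55 mm high, wall and floor 4 mm (a well 102 mm wide, 51 mm deep; shut fingers fit inside). Origin: centre of its underside. Thin handle along its +x to 163 mm from the centre, 35 to 60 mm above the underside, starts roughly towards the robot. Starts on the red ring.
- bin: Orange open-topped bin, fixed, 70 (its x) x 74 (its y) x 90 mm high outside, walls and floor 5 mm. Origin: centre of its underside. At the left or the right of the hot plate.
- bracket: Flat aluminium plate 150 (its x) x 50 (y) x 10 mm (z), 0.15-0.27 kg. Origin: centre. Stands on end in the bin, leaning 31 degrees from upright over the rim on the bin's -x side, roughly towards the robot; the raised end (its +x) is 45 mm above the rim, its width along the bin's y with about 7 mm free each side. Pinched across the width near that end, it keeps its lean but turns between the fingers once its low end is set down.
- kettle: Blue kettle 110 mm across with a black arched handle, 117 mm high overall, 0.8 kg, a spout along its +x to 80 mm from the centre. Origin: centre of its underside. Stands on the yellow ring. Must not be moved.
- switch_base: Yellow box of the heater switch, fixed, 70 (its x) x 50 (its y) x 25 mm high. Origin: centre of its underside. On the side of the hot plate where the bin is not. The lever turns about a line along the box's y axis, 22 mm above the underside, through the origin's x and y.
- switch (a joint): Lever of the heater switch, rad: 0 (off) leaning to the box's -x by 0.5 rad from upright, 1.0 (on) leaning 0.5 rad to its +x. Light to push (about 1 N), stays where it is left. Starts at 0 to 0.2.
- switch_tip (a point): Centre of the lever's red ball (26 mm diameter), 80 mm from the lever's axis; at about z = 92 mm at either end, 102 mm upright.
- jar: Amber jar, 64 mm diameter, 75 mm high. Origin: centre of its underside. Bystander.
- spray_can: Tall pale can, 60 mm diameter, 150 mm high. Origin: centre of its underside. Bystander.
Not all that is in view belongs to the job. Of the things that look like the switch_base, the smaller one is meant. What is shaped like the bracket but brown is not meant.

How it is judged:
By the outcome, as a careful person would: the job done as asked, in the order asked, and still so for the second after the job is handed in, with the robot touching nothing.
It also fails if it takes over 72 s, if anything falls off the work surface, if the arm or the gripper's body presses on something with over 40 N, if the wrist force passes 120 N, or if a joint passes its speed limit or range.

ROBOT

A 6-joint arm with a two-finger parallel gripper is mounted at the origin on the work surface. World frame = base frame: x ahead of the robot, y to its left, z up, the work surface at z = 0. Lengths are in mm, angles in degrees, forces in N, time in s.
With the tool pointing down it reaches from about 300 to 875 mm from the base axis. Payload 4.2 kg.
Tool frame: the origin (TCP) lies midway between the tips of the shut fingers; the grasp point (between the pads) lies 19 mm behind it; z points along the fingers, y is the direction in which the jaws open and shut (so a half turn about z gives the same grasp; the last joint's range is limited). The gripper opens to 85 mm and grips with 20 to 120 N. Pads are 22 mm wide; open, the fingers measure 114 mm over their backs; the gripper's body (76 mm by 85 mm) begins 54 mm behind the grasp point. The pads swing forward as they close: fully open they stand 13 mm farther back than shut.
Start: joints at [76.089, 18.312, 89.639, -0, 72.044, -1.146], TCP at [127.053, 560.802, 231.338] pointing down, gripper open.
Joint ranges: [-177.97, 177.97], [-48.28, 115.42], [12.27, 149.76], [-77.06, 257.06], [2.81, 150.46], [-146.56, 146.56]. Speed limits (degrees/s): [147.25, 147.25, 180, 180, 180, 180].

INTERFACE

Orientations are given as a 3x3 rotation matrix whose columns are the frame's x, y, z axes.
In Python, from station import read_state, get_image, hand_in gives the robot as it stands.
- The arm moves only by the shell command python3 -m handwheel 'ROWS'. ROWS is JSON, a list of rows, each an object of numbers: "fingers": the finger opening in cm, from 0 to 8.54; "tx", "ty", "tz": the shift along the world's x, y, z in cm; "turn": the turn about the world's z in degrees. A call has 1 to 10 rows; each row is the pose to reach, as a shift and turn from the pose commanded when the call began; what a row does not reach only later rows make up. A row lasts 1/12 s, in which the tool goes at most 41.7 mm and 7.16 degrees, less where a joint would pass 70% of its speed; a pose out of reach is approached as far as the arm can. A call with a gripper value outside its range is refused whole. The fingers move at their own pace and stop on an object; the grip force is fixed at half the most. Time passes only in rows, so rows that repeat a pose let the fingers close. It gives the time, the measured TCP pose, the force and the opening at its end, in the units of the state.
- read_state(): the state, without advancing time (a new reading comes with each control period).
- get_image(name): name is "scene" or "side" or "wrist"; returns a dict with "color" (400x640x3 uint8, red, green, blue), "mtx" (3x3 intrinsics, pixels), "dist_coeffs" ([k1, k2, p1, p2, k3] as OpenCV has them; the pictures are not rectified), "T" (4x4, takes a point from camera to world coordinates); the wrist camera has in their place "T_tool_cam" (4x4, takes a point from camera to tool coordinates, whose origin is the TCP and whose axes are the flange's). Camera axes: x right, y down, z forward; pixel columns grow to the right and rows downward; lengths in mm; the calibration is good to about 2 mm. A picture is of the moment at which its call begins: read the wrist's pose just before it. There is no depth.
- hand_in(): hands the job in, once; it reports no verdict.
The state is a dict: "time": time; "joint_positions": joint angles; "qd": joint speeds; "joint_efforts": joint torques, N m; "tool_pos": TCP position; "tool_rot": TCP orientation; "force": force on the tool from outside, world axes, zero at the start; "torque": the same for the moment, N m; "gripper_width": finger opening in mm.
Only numpy, scipy, OpenCV 4.12 (cv2) and the standard library are available. Lean on these libraries where they do the work, as an engineer would, in place of code of your own. Each camera call takes 0.05 s, during which the arm holds its last target.

## Working session

There is one attempt and no reset: what is moved stays moved. The work goes in short steps, Python scripts to look and compute and a shell command to move; the robot and the scene stay as the last step left them, time stands still between calls to the robot, and variables do not carry over. Pictures are saved under pics/ and viewed, and the job is handed in when it is done.

```bash
mkdir -p pics; ls; python3 - <<'E'
from station import *
import cv2
s=read_state();print(s['time'],s['tool_pos'],s['tool_rot'],s['force'])
for n in['scene','side','wrist']:
    g=get_image(n);cv2.imwrite(f'pics/{n}0.png',g['color'][:,:,::-1]);print(n,g['mtx'],g['dist_coeffs'],g.get('T',g.get('T_tool_cam')))
E
```

```text
pics
0.0 [126.91718682 560.3210536  230.48747228] [[-9.75287240e-01  2.20940284e-01 -4.37108505e-04]
 [ 2.20940712e-01  9.75285727e-01 -1.71857490e-03]
 [ 4.66032597e-05 -1.77267923e-03 -9.99998428e-01]] [ 0.02694287  0.56556493 -0.28291043]
scene [[370.27193795   0.         317.21931223]
 [  0.         370.27193795 196.6941964 ]
 [  0.           0.           1.        ]] [-0.05002792  0.          0.          0.          0.        ] [[ 5.13212536e-01  6.81418433e-01 -5.21806297e-01  1.01413838e+03]
 [ 8.58159869e-01 -3.98059318e-01  3.24207369e-01 -3.11289128e+02]
 [ 1.32110186e-02 -6.14180510e-01 -7.89054986e-01  8.76474383e+02]
 [ 0.00000000e+00  0.00000000e+00  0.00000000e+00  1.00000000e+00]]
side [[443.506852     0.         319.00548394]
 [  0.         443.506852   209.4814686 ]
 [  0.           0.           1.        ]] [-0.0391488  0.         0.         0.         0.       ] [[ 9.75846333e-01 -1.66467654e-01  1.41465382e-01  3.03397099e+02]
 [-2.17959337e-01 -6.98176246e-01  6.81941095e-01 -8.04160748e+02]
 [-1.47533647e-02 -6.96303418e-01 -7.17595908e-01  9.38978511e+02]
 [ 0.00000000e+00  0.00000000e+00  0.00000000e+00  1.00000000e+00]]
wrist [[309.46806984   0.         321.9791593 ]
 [  0.         309.46806984 199.12142738]
 [  0.           0.           1.        ]] [-0.02609159  0.          0.          0.          0.        ] [[ 8.35262682e-04 -9.55780426e-01 -2.94080056e-01  7.34434063e+01]
 [ 9.99999141e-01  5.01151818e-04  1.21147578e-03  1.79949918e-01]
 [-1.01052609e-03 -2.94080815e-01  9.55780023e-01 -1.43337270e+02]
 [ 0.00000000e+00  0.00000000e+00  0.00000000e+00  1.00000000e+00]]
```

View pics/scene0.png

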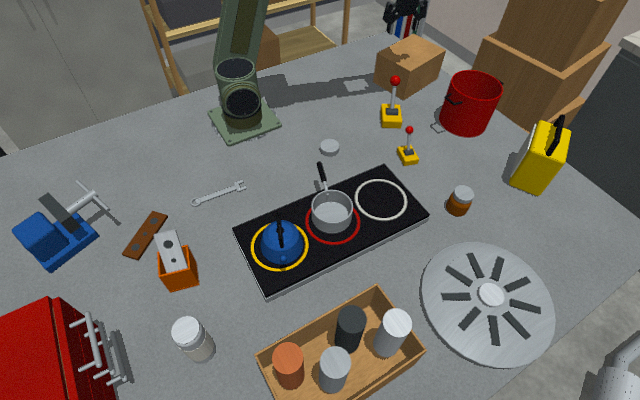

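View pics/side0.png

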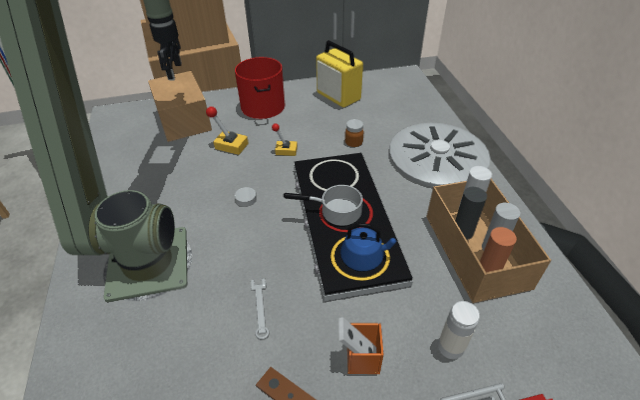

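View pics/wrist0.png

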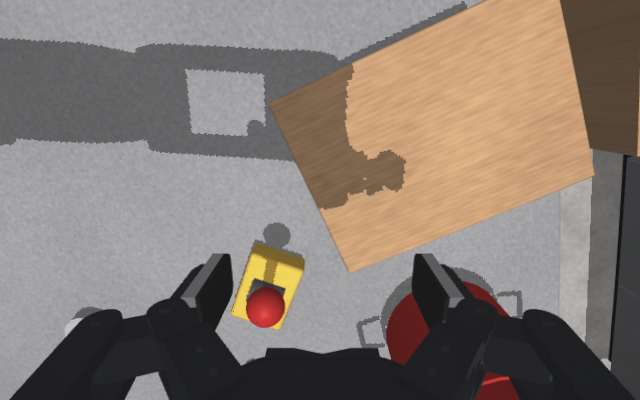

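The pictures show these candidates in the scene view. Switches: a large one at (392,115) and a small one at (408,150), so I want the small one. Brackets: the aluminium one in the bin at (170,250) and the brown one at (145,235), so I want the aluminium one. Rings: white (380,200), red (333,222), yellow (280,245). Pan (331,210), jar (460,200), can (193,338). Next I'll take enlarged crops.

```bash
cat > h.py <<'E'
import numpy as np,cv2,json
from station import *
def cam(n):
    g=get_image(n);K=g['mtx'];D=np.array(g['dist_coeffs'])
    if 'T' in g:T=g['T']
    else:
        s=read_state();W=np.eye(4);W[:3,:3]=s['tool_rot'];W[:3,3]=s['tool_pos'];T=W@g['T_tool_cam']
    return g['color'],np.array(K),D,np.array(T)
def px2w(c,uv,z):
    _,K,D,T=c
    p=cv2.undistortPoints(np.array(uv,float).reshape(-1,1,2),K,D)[:,0]
    d=np.c_[p,np.ones(len(p))]@T[:3,:3].T;o=T[:3,3]
    return o+d*((np.broadcast_to(z,len(p))-o[2])/d[:,2])[:,None]
def w2px(c,P):
    _,K,D,T=c;R=T[:3,:3].T
    return cv2.projectPoints(np.array(P,float).reshape(-1,1,3),cv2.Rodrigues(R)[0],-R@T[:3,3],K,D)[0][:,0]
def tri(c1,u1,c2,u2):
    Ps=[];q=[]
    for c,u in((c1,u1),(c2,u2)):
        R=c[3][:3,:3].T;Ps.append(np.c_[R,-R@c[3][:3,3]]);q.append(cv2.undistortPoints(np.array(u,float).reshape(-1,1,2),c[1],c[2])[:,0].T)
    X=cv2.triangulatePoints(Ps[0],Ps[1],q[0],q[1]);return (X[:3]/X[3]).T
def crop(c,x0,y0,w,h,f,name):
    im=c[0][y0:y0+h,x0:x0+w,::-1];im=cv2.resize(im,None,fx=f,fy=f,interpolation=cv2.INTER_CUBIC)
    for x in range((x0//20+1)*20,x0+w,20):
        cv2.line(im,(int((x-x0+.5)*f),0),(int((x-x0+.5)*f),6),(0,255,0),1);cv2.putText(im,str(x),(int((x-x0)*f),16),0,.35,(0,255,0),1)
    for y in range((y0//20+1)*20,y0+h,20):
        cv2.line(im,(0,int((y-y0+.5)*f)),(6,int((y-y0+.5)*f)),(0,255,0),1);cv2.putText(im,str(y),(8,int((y-y0)*f)+4),0,.35,(0,255,0),1)
    cv2.imwrite('pics/'+name,im)
E
python3 - <<'E'
from h import *
a=cam('scene');b=cam('side')
crop(a,220,150,220,150,3.6,'sc_plate.png')
crop(b,270,140,160,160,3.7,'si_plate.png')
crop(a,110,190,110,110,5.4,'sc_bin.png')
crop(b,310,290,110,100,6,'si_bin.png')
crop(a,370,70,80,100,6,'sc_sw.png')
crop(b,200,100,110,70,7,'si_sw.png')
E
```

```text
(no output)
```

View pics/sc_plate.png

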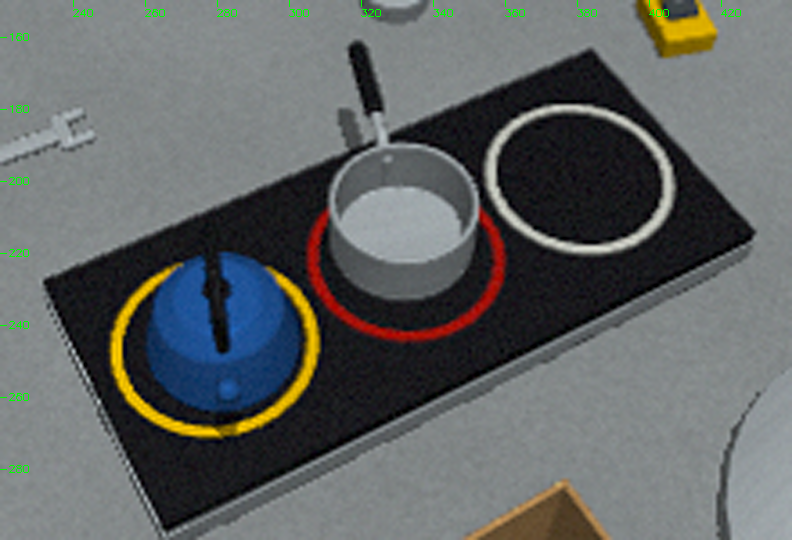

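View pics/si_plate.png

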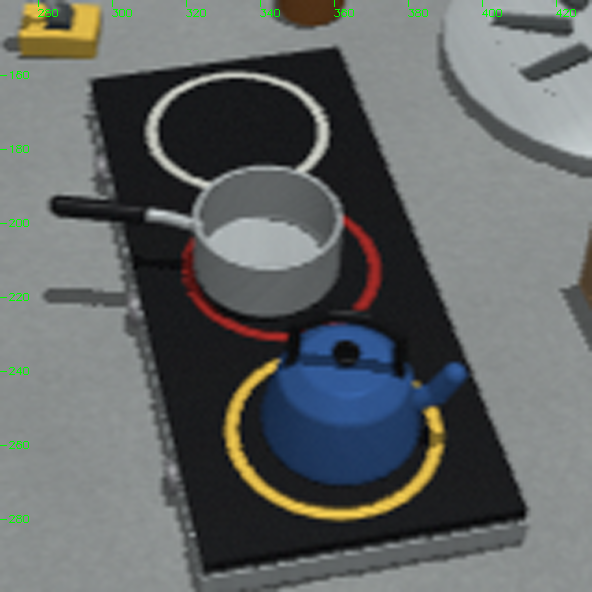

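View pics/sc_bin.png

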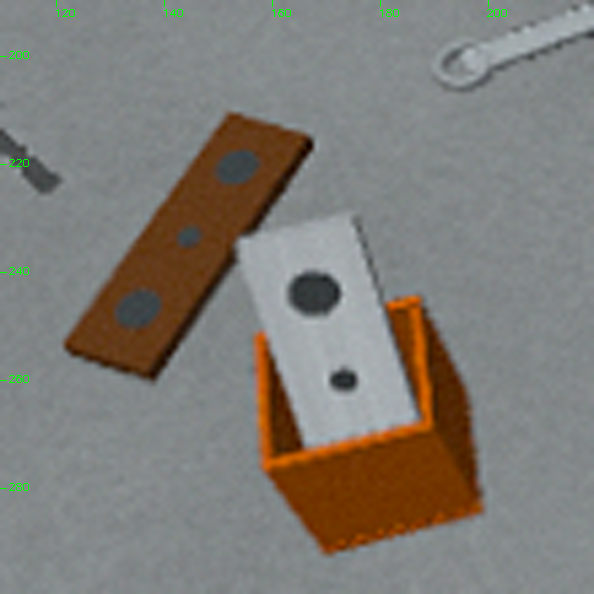

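View pics/si_bin.png

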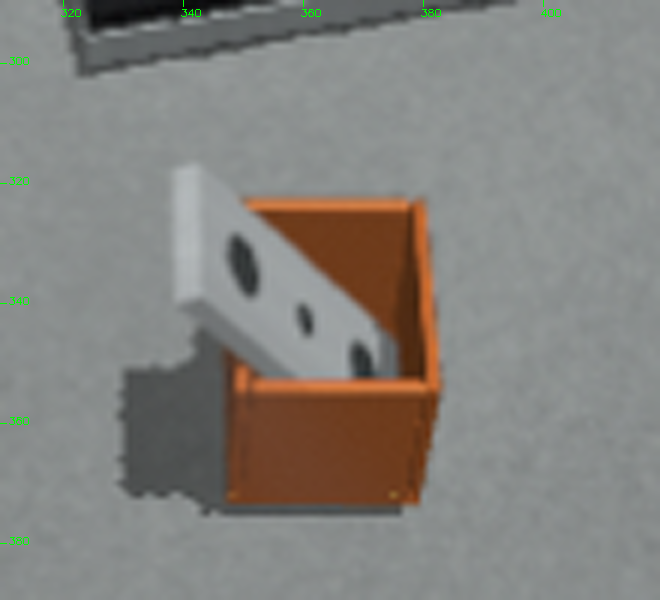

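View pics/sc_sw.png

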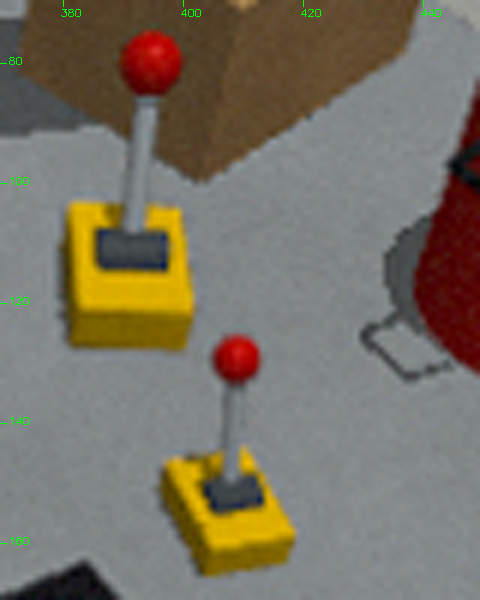

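View pics/si_sw.png

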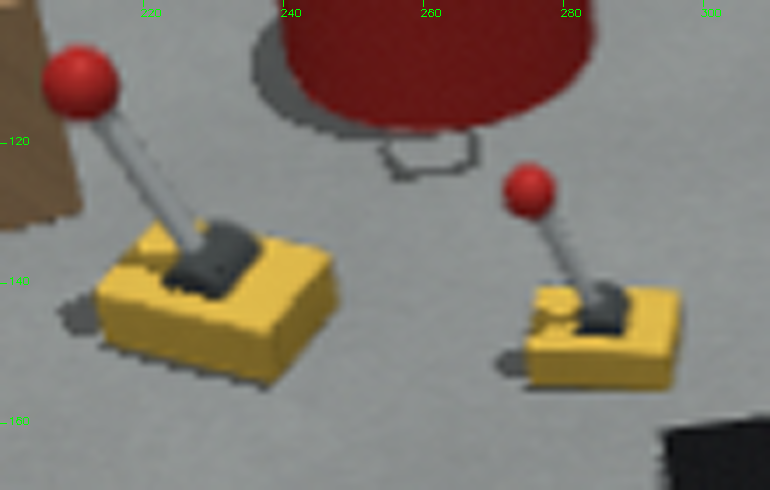

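```bash
cat > m.py <<'E'
from h import *
from scipy.optimize import least_squares
a=cam('scene');b=cam('side')
f=lambda l,s,x,y:(np.array(l,float)+.5)/s-.5+[x,y]
def fit(obs,x0):
    # obs: list (cam, uv, local xyz)
    def r(p):
        c,s=np.cos(p[2]),np.sin(p[2]);R=np.array([[c,-s,0],[s,c,0],[0,0,1]])
        return np.concatenate([(w2px(k,np.array(L)@R.T+[p[0],p[1],0])-u).ravel() for k,u,L in obs])
    o=least_squares(r,x0);print(np.round(o.x,3),np.rad2deg(o.x[2]).round(2),'rms',np.sqrt(np.mean(o.fun**2)).round(2),o.fun.round(1));return o.x
pa=f([(45,283),(593,50),(754,236),(164,531)],3.6,220,150)
pb=f([(92,81),(338,49),(525,513),(208,568)],3.7,270,140)
print(px2w(a,pa,40).round(1));print(px2w(b,pb,40).round(1))
La=[(-110,-250,40),(-110,250,40),(110,250,40),(110,-250,40)];Lb=[(-110,250,40),(110,250,40),(110,-250,40),(-110,-250,40)]
print('plate');pl=fit([(a,pa,La),(b,pb,Lb)],[500,0,0])
c,s=np.cos(pl[2]),np.sin(pl[2]);print('white',pl[0]-160*s,pl[1]+160*c)
# rings by colour
def circ(k,mask,z):
    v,u=np.nonzero(mask);P=px2w(k,np.c_[u,v],z)[:,:2]
    r=least_squares(lambda q:np.hypot(*(P-q[:2]).T)-71,P.mean(0),loss='soft_l1');return r.x.round(1),len(u)
for n,k in(('sc',a),('si',b)):
    h=cv2.cvtColor(k[0],cv2.COLOR_RGB2HSV).astype(int);H,S,V=h[...,0],h[...,1],h[...,2]
    m=np.zeros(H.shape,bool);cc=w2px(k,[[pl[0]-160*s*0,pl[1],40]])[0]
    poly=np.zeros(H.shape,np.uint8);cv2.fillPoly(poly,[(pa if k is a else pb).astype(int)],1)
    pan=w2px(k,[[pl[0],pl[1],60]])[0]
    print(n,'red',circ(k,(poly>0)&((H<8)|(H>172))&(S>150)&(V>70),40),'yel',circ(k,(poly>0)&(H>20)&(H<32)&(S>120)&(V>100),40))
    w=w2px(k,[[pl[0]-160*s+80*np.cos(t),pl[1]+160*c+80*np.sin(t),40] for t in np.arange(0,6.2,.2)])
    poly[:]=0;cv2.fillPoly(poly,[w.astype(int)],1);print(n,'white',circ(k,(poly>0)&(S<50)&(V>170),40))
# pan
th=np.linspace(0,2*np.pi,200);C=np.c_[55*np.cos(th),55*np.sin(th)]
def panr(p):
    out=[]
    for k,s,x,y,(l,r,t,bo) in((a,3.6,220,150,(329,480,141,300)),(b,3.7,270,140,(192,343,165,318))):
        E=w2px(k,np.c_[C+p[:2],np.full(200,95)]);B=w2px(k,np.c_[C+p[:2],np.full(200,40)])
        out+=[E[:,0].min()-((l+.5)/s-.5+x),E[:,0].max()-((r+.5)/s-.5+x),E[:,1].min()-((t+.5)/s-.5+y),B[:,1].max()-((bo+.5)/s-.5+y)]
    return np.array(out)
o=least_squares(panr,pl[:2]);print('pan',o.x.round(1),o.fun.round(2))
print('handle end',tri(a,f([(357,46)],3.6,220,150),b,f([(56,205)],3.7,270,140)).round(1))
# bin
ba=f([(265,467),(432,430),(422,298),(258,335)],5.4,110,190);bb=f([(425,200),(440,386),(236,388)],6,310,290)
print('bin',px2w(a,ba,90).round(0).tolist(),px2w(b,bb,90).round(0).tolist())
ba2=f([(327,552),(482,510)],5.4,110,190);bb2=f([(229,502),(419,504)],6,310,290)
print(px2w(a,ba2,0).round(0).tolist(),px2w(b,bb2,0).round(0).tolist())
sa=f([(168,462),(292,540),(203,552)],6,370,70);sb=f([(537,287),(681,290),(672,358),(527,352)],7,200,100)
print('sw',px2w(a,sa,25).round(0).tolist(),px2w(b,sb,25).round(0).tolist(),px2w(b,f([(527,388),(668,388)],7,200,100),0).round(0).tolist())
print('ball',tri(a,f([(237,359)],6,370,70),b,f([(529,191)],7,200,100)).round(1))
print('jar',px2w(a,[(460,193)],75).round(0),px2w(b,[(355,126)],75).round(0),'can',px2w(a,[(186,327)],150).round(0),px2w(b,[(464,314)],150).round(0))
# bracket raised end
print('brk tops',tri(a,f([(238,240),(355,213)],5.4,110,190),b,f([(205,306),(203,166)],6,310,290)).round(1))
print('hole',tri(a,f([(315,293)],5.4,110,190),b,f([(243,265)],6,310,290)).round(1))
E
python3 m.py
```

```text
[[ 437.9 -219.8   40. ]
 [ 454.2  278.6   40. ]
 [ 673.9  267.7   40. ]
 [ 657.6 -228.7   40. ]]
[[ 451.3  274.3   40. ]
 [ 667.5  266.7   40. ]
 [ 650.1 -231.9   40. ]
 [ 435.8 -225.6   40. ]]
plate
[ 5.53653e+02  2.36370e+01 -3.40000e-02] -1.93 rms 0.85 [-1.3 -0.3 -0.7 -0.2  0.1 -0.8 -0.9 -0.6  0.1 -0.6  1.1 -0.8  1.7 -1.
 -0.5 -1. ]
white 559.0551387216773 183.54551388406935
sc red (array([552.2,  25.6]), 342) yel (array([ 546.6, -134.1]), 432)
sc white (array([557.6, 186.1]), 218)
si red (array([551.1,  25. ]), 194) yel (array([ 546.4, -134.9]), 382)
si white (array([556.7, 184.8]), 117)
pan [540.1  29.2] [-0.06 -0.21 -0.19  0.8  -0.03 -0.39 -0.74  0.12]
handle end [[390.4  78.7  91.5]]
bin [[509.0, -425.0, 90.0], [528.0, -356.0, 90.0], [462.0, -338.0, 90.0], [443.0, -409.0, 90.0]] [[525.0, -358.0, 90.0], [508.0, -426.0, 90.0], [441.0, -411.0, 90.0]]
[[508.0, -425.0, 0.0], [524.0, -355.0, 0.0]] [[441.0, -412.0, 0.0], [508.0, -428.0, 0.0]]
sw [[405.0, 373.0, 25.0], [485.0, 394.0, 25.0], [468.0, 347.0, 25.0]] [[414.0, 416.0, 25.0], [481.0, 397.0, 25.0], [467.0, 346.0, 25.0], [401.0, 367.0, 25.0]] [[400.0, 372.0, 0.0], [466.0, 356.0, 0.0]]
ball [[412.6 397.6  94.4]]
jar [[675. 371.  75.]] [[674. 366.  75.]] can [[ 682. -402.  150.]] [[ 679. -409.  150.]]
brk tops [[ 429.  -399.5  136.4]
 [ 441.7 -350.2  137.6]]
hole [[ 451.  -378.2  111.4]]
```

```bash
python3 -m handwheel '[{"tx":4,"ty":-5,"fingers":0,"turn":-7},{"tx":41.3,"ty":-53.1,"turn":-83,"fingers":0},{"tx":41.3,"ty":-53.1,"turn":-83,"fingers":0},{"tx":41.3,"ty":-53.1,"turn":-83,"fingers":0},{"tx":41.3,"ty":-53.1,"turn":-83,"fingers":0},{"tx":41.3,"ty":-53.1,"turn":-83,"fingers":0},{"tx":41.3,"ty":-53.1,"turn":-83,"fingers":0},{"tx":41.3,"ty":-53.1,"turn":-83,"fingers":0},{"tx":41.3,"ty":-53.1,"turn":-83,"fingers":0},{"tx":41.3,"ty":-53.1,"turn":-83,"fingers":0}]'
```

```text
schema error: expected keys fingers, tx, ty, tz, turn
```

All five keys are required in every row.

```bash
python3 -m handwheel '[{"tx":4,"ty":-5,"tz":0,"turn":-7,"fingers":0},{"tx":41.3,"ty":-53.1,"tz":0,"turn":-83,"fingers":0},{"tx":41.3,"ty":-53.1,"tz":0,"turn":-83,"fingers":0},{"tx":41.3,"ty":-53.1,"tz":0,"turn":-83,"fingers":0},{"tx":41.3,"ty":-53.1,"tz":0,"turn":-83,"fingers":0},{"tx":41.3,"ty":-53.1,"tz":0,"turn":-83,"fingers":0},{"tx":41.3,"ty":-53.1,"tz":0,"turn":-83,"fingers":0},{"tx":41.3,"ty":-53.1,"tz":0,"turn":-83,"fingers":0},{"tx":41.3,"ty":-53.1,"tz":0,"turn":-83,"fingers":0},{"tx":41.3,"ty":-53.1,"tz":0,"turn":-83,"fingers":0}]'
```

```text
time: 1.18
tool_pos: [383.9, 230.3, 231.6]
tool_rot: [[-0.095, 0.996, 0.001], [0.996, 0.095, 0.0], [0.0, 0.001, -1.0]]
force: [0.6, 1.2, -0.5]
gripper_width: 0.1
```

```bash
python3 -m handwheel '[{"tx":15.6,"ty":-20.1,"tz":0,"turn":-11.5,"fingers":0},{"tx":15.6,"ty":-20.1,"tz":0,"turn":-11.5,"fingers":0},{"tx":15.6,"ty":-20.1,"tz":0,"turn":-11.5,"fingers":0},{"tx":15.6,"ty":-20.1,"tz":0,"turn":-11.5,"fingers":0},{"tx":15.6,"ty":-20.1,"tz":0,"turn":-11.5,"fingers":0},{"tx":15.6,"ty":-20.1,"tz":0,"turn":-11.5,"fingers":0},{"tx":15.6,"ty":-20.1,"tz":0,"turn":-11.5,"fingers":0},{"tx":15.6,"ty":-20.1,"tz":-5,"turn":-11.5,"fingers":0},{"tx":15.6,"ty":-20.1,"tz":-8,"turn":-11.5,"fingers":0},{"tx":15.6,"ty":-20.1,"tz":-10,"turn":-11.5,"fingers":0}]'
python3 - <<'E'
from h import *
c=cam('wrist');crop(c,0,0,640,400,1.25,'w1.png');print(read_state()['tool_pos'])
b=cam('side');crop(b,230,80,230,220,2.7,'s1.png')
E
```

```text
time: 2.02
tool_pos: [536.6, 30.8, 127.6]
tool_rot: [[0.101, 0.995, -0.006], [0.995, -0.101, -0.0], [-0.001, -0.006, -1.0]]
force: [-0.8, 0.1, -0.2]
gripper_width: 0.1
[534.72416861  30.91261161 124.89291034]
```

View pics/w1.png

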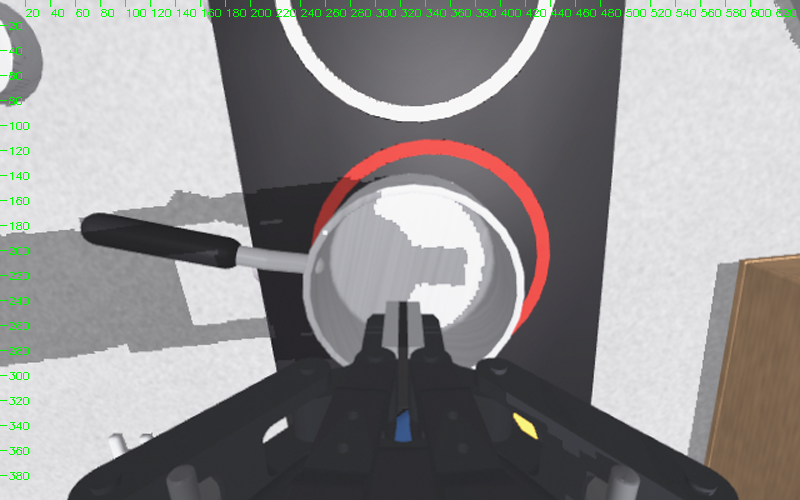

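View pics/s1.png

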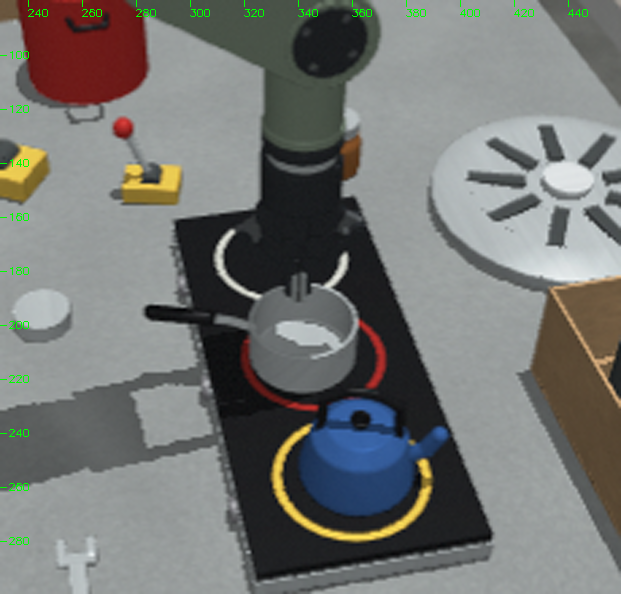

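The fingers are over the well and the handle points toward the robot. I'll lower into the well and check the contact force.

```bash
python3 -m handwheel '[{"tx":0,"ty":0,"tz":-2,"turn":0,"fingers":0},{"tx":0,"ty":0,"tz":-4,"turn":0,"fingers":0},{"tx":0,"ty":0,"tz":-6,"turn":0,"fingers":0},{"tx":0,"ty":0,"tz":-7,"turn":0,"fingers":0},{"tx":0,"ty":0,"tz":-7,"turn":0,"fingers":0},{"tx":0,"ty":0,"tz":-7,"turn":0,"fingers":0}]'
```

```text
time: 2.62
tool_pos: [539.9, 31.3, 62.4]
tool_rot: [[0.099, 0.995, 0.002], [0.995, -0.099, 0.0], [0.0, 0.002, -1.0]]
force: [0.9, -0.3, 0.7]
gripper_width: 0.2
```

```bash
python3 -m handwheel '[{"tx":0.2,"ty":2,"tz":0,"turn":0,"fingers":0},{"tx":0.35,"ty":3,"tz":0,"turn":0,"fingers":0},{"tx":0.4,"ty":3.5,"tz":0,"turn":0,"fingers":0},{"tx":0.4,"ty":4,"tz":0,"turn":0,"fingers":0},{"tx":0.5,"ty":5,"tz":0,"turn":0,"fingers":0},{"tx":0.65,"ty":6,"tz":0,"turn":0,"fingers":0},{"tx":0.75,"ty":7,"tz":0,"turn":0,"fingers":0},{"tx":0.85,"ty":8,"tz":0,"turn":0,"fingers":0},{"tx":1,"ty":9,"tz":0,"turn":0,"fingers":0},{"tx":1,"ty":9,"tz":0,"turn":0,"fingers":0}]'
python3 - <<'E'
from h import *
c=cam('wrist');crop(c,0,0,640,400,1.25,'w2.png');print(read_state()['force'])
b=cam('side');crop(b,230,80,230,220,2.7,'s2.png')
E
```

```text
time: 3.45
tool_pos: [549.9, 121.9, 62.5]
tool_rot: [[0.098, 0.995, 0.002], [0.995, -0.098, 0.0], [0.0, 0.002, -1.0]]
force: [0.7, -0.6, 0.0]
gripper_width: 0.1
[-0.19754914 -0.59790945  0.00523281]
```

View pics/w2.png

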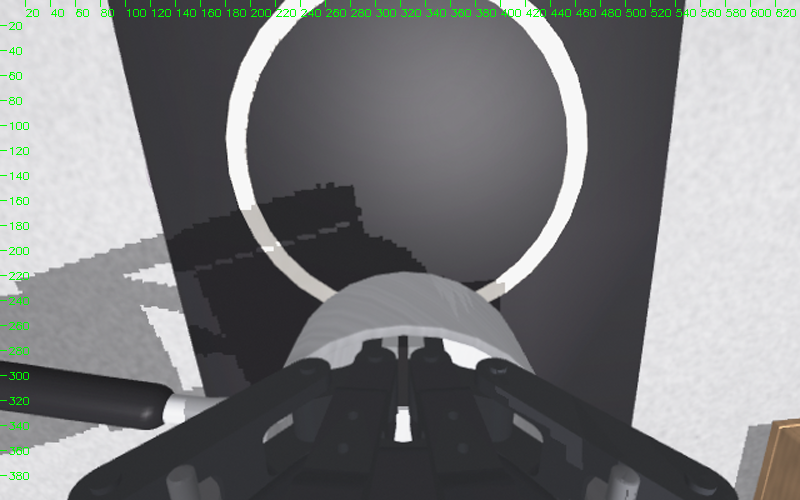

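View pics/s2.png

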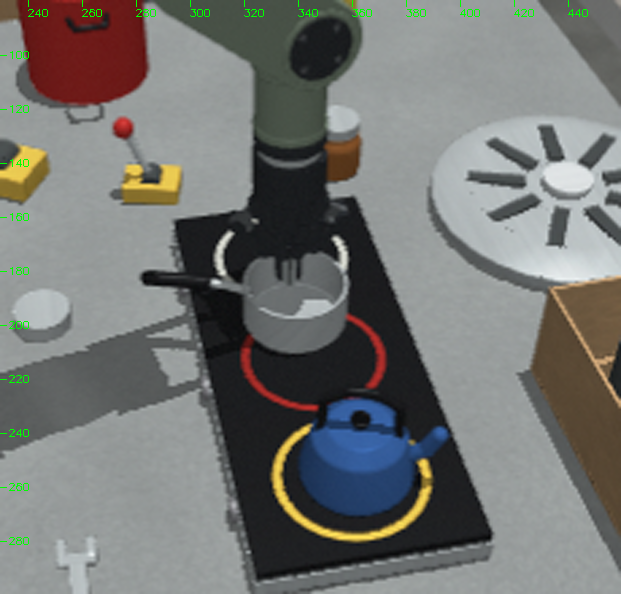

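```bash
cat > pan.py <<'E'
from h import *
from scipy.optimize import least_squares
th=np.linspace(0,2*np.pi,300);C=np.c_[55*np.cos(th),55*np.sin(th)]
def pan(obs,x0):
    # obs (cam,scale,x,y,l,r,t,bo)
    def r(p):
        out=[]
        for k,s,x,y,l,r,t,bo in obs:
            E=w2px(k,np.c_[C+p[:2],np.full(300,95)]);B=w2px(k,np.c_[C+p[:2],np.full(300,40)])
            for v,m,o in((E[:,0].min(),l,x),(E[:,0].max(),r,x),(E[:,1].min(),t,y),(B[:,1].max(),bo,y)):
                if m is not None: out.append(v-((m+.5)/s-.5+o))
        return np.array(out)
    o=least_squares(r,x0);print('pan',o.x.round(1),o.fun.round(2))
E
python3 - <<'E'
from pan import *
b=cam('side');a=cam('scene')
pan([(b,2.7,230,80,242,349,None,352)],[550,85])
crop(a,270,120,180,150,4,'a2.png')
E
```

```text
pan [548.   88.2] [ 0.27 -0.26  0.02]
```

View pics/a2.png

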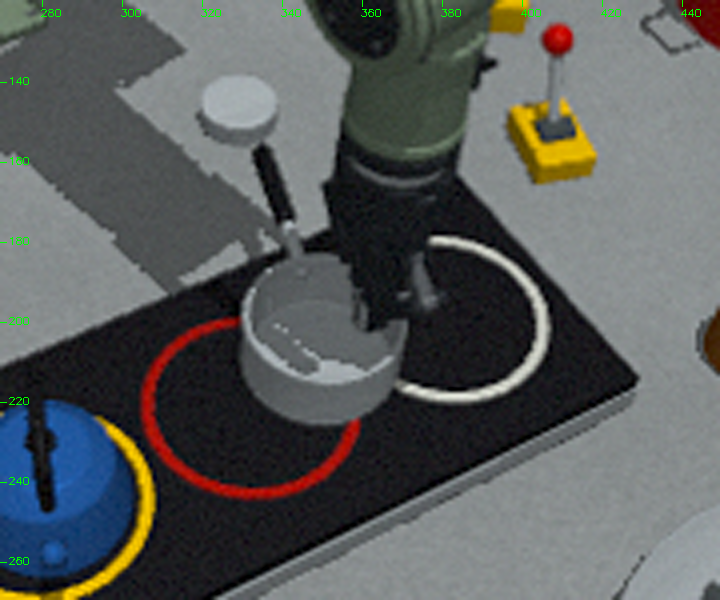

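```bash
python3 -m handwheel '[{"tx":0.1,"ty":1,"tz":0,"turn":0,"fingers":0},{"tx":0.2,"ty":2,"tz":0,"turn":0,"fingers":0},{"tx":0.3,"ty":3,"tz":0,"turn":0,"fingers":0},{"tx":0.4,"ty":4,"tz":0,"turn":0,"fingers":0},{"tx":0.5,"ty":5,"tz":0,"turn":0,"fingers":0},{"tx":0.6,"ty":6,"tz":0,"turn":0,"fingers":0},{"tx":0.7,"ty":7,"tz":0,"turn":0,"fingers":0},{"tx":0.8,"ty":8,"tz":0,"turn":0,"fingers":0},{"tx":0.9,"ty":8.8,"tz":0,"turn":0,"fingers":0},{"tx":0.9,"ty":8.8,"tz":0,"turn":0,"fingers":0}]'
python3 - <<'E'
from h import *
print(read_state()['tool_pos'])
b=cam('side');crop(b,280,130,110,100,6,'s3.png')
a=cam('scene');crop(a,330,140,110,100,6,'a3.png')
E
```

```text
time: 4.48
tool_pos: [558.0, 209.6, 61.3]
tool_rot: [[0.099, 0.995, -0.0], [0.995, -0.099, -0.0], [-0.0, -0.0, -1.0]]
force: [0.2, -0.6, -1.0]
gripper_width: -0.0
[558.02125536 209.58568948  61.25564994]
```

View pics/s3.png

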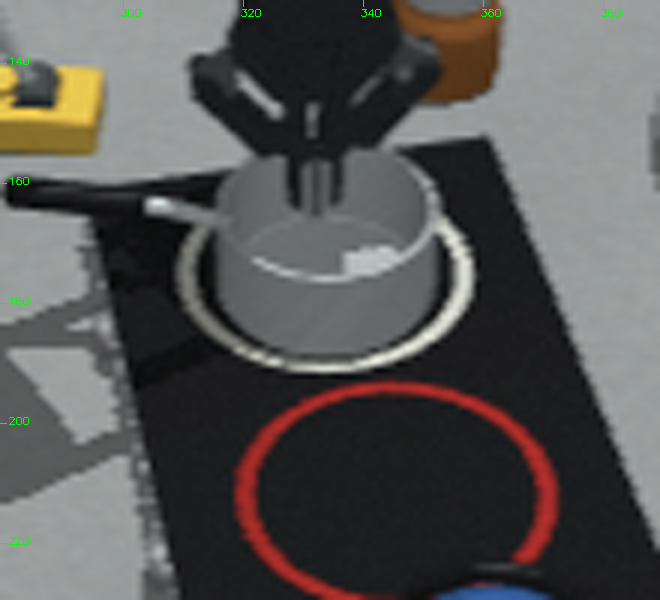

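View pics/a3.png

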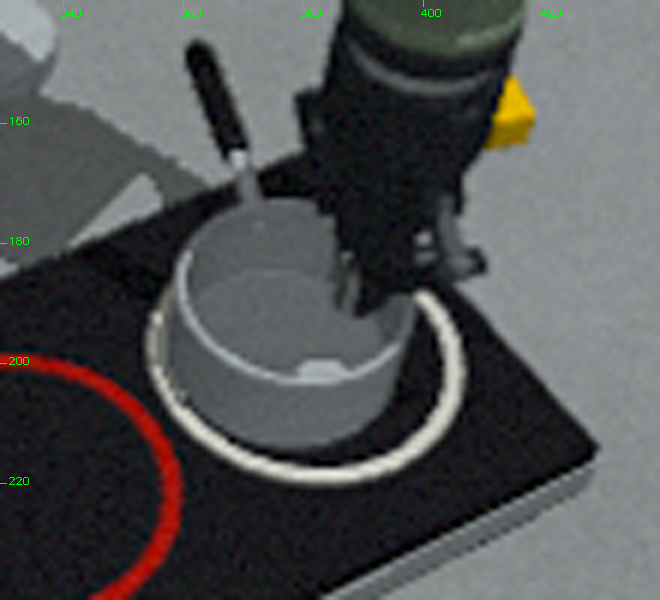

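```bash
python3 - <<'E'
from pan import *
b=cam('side');a=cam('scene')
pan([(b,6,280,130,214,440,None,357),(a,6,330,140,174,416,198,448)],[550,185])
pan([(b,6,280,130,214,440,None,357)],[550,185])
pan([(a,6,330,140,174,416,198,448)],[550,185])
print(read_state()['tool_pos'])
E
```

```text
pan [553.9 173.2] [-0.02 -0.36  0.54  0.3   0.12 -0.56  0.75]
pan [555.  175.2] [ 0.19 -0.19  0.02]
pan [553.2 173. ] [ 0.09 -0.09 -0.68  0.62]
[557.97388722 208.91515828  61.2094022 ]
```

```bash
python3 -m handwheel '[{"tx":0.2,"ty":0.4,"tz":0,"turn":0,"fingers":0},{"tx":0.35,"ty":0.8,"tz":0,"turn":0,"fingers":0},{"tx":0.5,"ty":1.15,"tz":0,"turn":0,"fingers":0},{"tx":0.5,"ty":1.15,"tz":0,"turn":0,"fingers":0}]'
python3 - <<'E'
from h import *
print(read_state()['tool_pos'])
b=cam('side');crop(b,280,130,110,100,6,'s4.png')
a=cam('scene');crop(a,330,140,110,100,6,'a4.png')
E
```

```text
time: 5.02
tool_pos: [562.7, 220.1, 61.1]
tool_rot: [[0.1, 0.995, -0.001], [0.995, -0.1, -0.001], [-0.001, -0.001, -1.0]]
force: [0.2, -2.6, 1.0]
gripper_width: 0.1
[562.73437597 220.10040943  61.13425365]
```

View pics/s4.png

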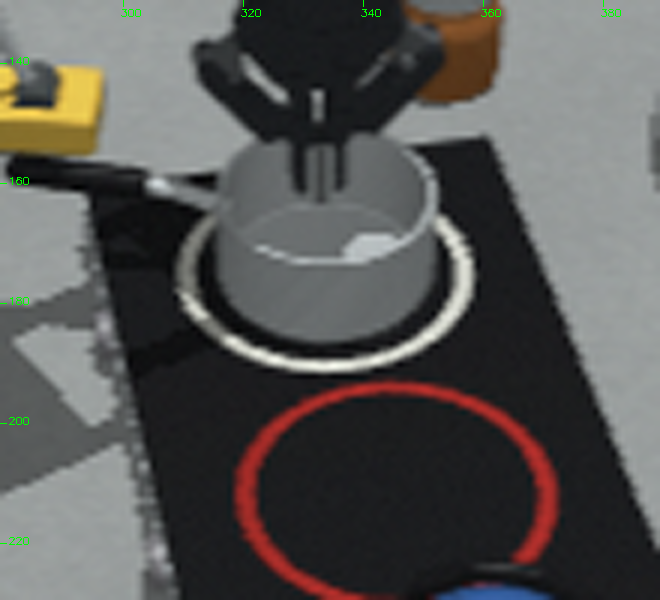

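View pics/a4.png

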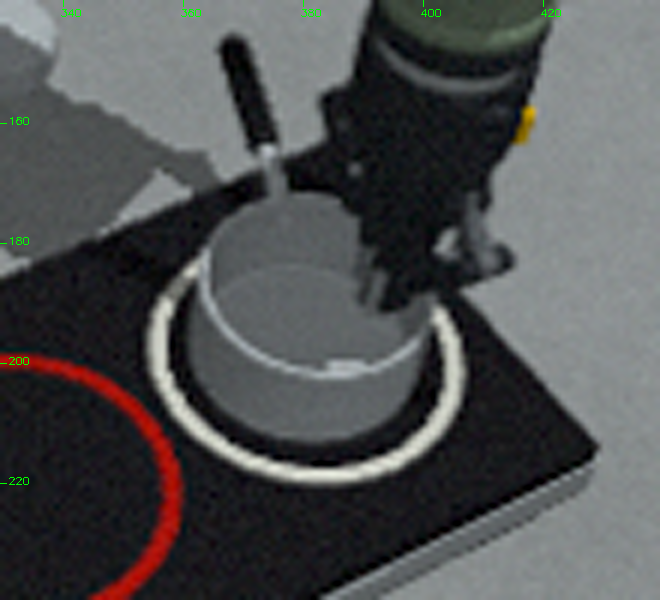

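```bash
python3 - <<'E'
from pan import *
b=cam('side');a=cam('scene')
pan([(b,6,280,130,215,440,None,343)],[550,185])
pan([(a,6,330,140,196,437,192,443)],[550,185])
# gap check: base circle vs ring, bottom edges
E
```

```text
pan [557.6 185. ] [ 0.21 -0.21  0.02]
pan [555.6 183.5] [ 0.05 -0.05 -0.53  0.48]
```

Pan's estimated within about 1–2 mm of the white ring centre. I'll back off, rise clear and check it without obstruction.

```bash
python3 -m handwheel '[{"tx":-0.1,"ty":-1,"tz":0,"turn":0,"fingers":0},{"tx":-0.4,"ty":-3,"tz":0,"turn":0,"fingers":0},{"tx":-0.4,"ty":-3.4,"tz":0.5,"turn":0,"fingers":0},{"tx":-0.4,"ty":-3.4,"tz":4,"turn":0,"fingers":0},{"tx":-0.4,"ty":-3.4,"tz":8,"turn":0,"fingers":0},{"tx":-0.4,"ty":-3.4,"tz":12,"turn":0,"fingers":0},{"tx":-0.4,"ty":-5,"tz":16,"turn":-7,"fingers":8.5},{"tx":-2,"ty":-8,"tz":18,"turn":-14,"fingers":8.5},{"tx":-12.5,"ty":-59.6,"tz":18,"turn":-99.3,"fingers":8.5},{"tx":-12.5,"ty":-59.6,"tz":18,"turn":-99.3,"fingers":8.5}]'; python3 -m handwheel '[{"tx":-12,"ty":-46,"tz":0,"turn":-71,"fingers":8.5},{"tx":-12,"ty":-46,"tz":0,"turn":-71,"fingers":8.5},{"tx":-12,"ty":-46,"tz":0,"turn":-71,"fingers":8.5},{"tx":-12,"ty":-46,"tz":0,"turn":-71,"fingers":8.5},{"tx":-12,"ty":-46,"tz":0,"turn":-71,"fingers":8.5},{"tx":-12,"ty":-46,"tz":0,"turn":-71,"fingers":8.5}]'
python3 - <<'E'
from h import *
print(read_state()['tool_pos'])
b=cam('side');crop(b,280,130,110,100,6,'s5.png')
a=cam('scene');crop(a,330,140,110,100,6,'a5.png')
E
```

```text
time: 6.05
tool_pos: [527.2, 58.5, 244.1]
tool_rot: [[0.563, 0.826, 0.007], [0.826, -0.563, 0.001], [0.005, 0.005, -1.0]]
force: [0.3, -0.3, -0.8]
gripper_width: 48.2
time: 6.55
tool_pos: [463.0, -184.8, 242.2]
tool_rot: [[0.976, 0.218, 0.003], [0.218, -0.976, -0.0], [0.003, 0.001, -1.0]]
force: [0.5, 0.0, -0.3]
gripper_width: 84.8
[ 462.9673602  -184.77701498  242.20432596]
```

View pics/s5.png

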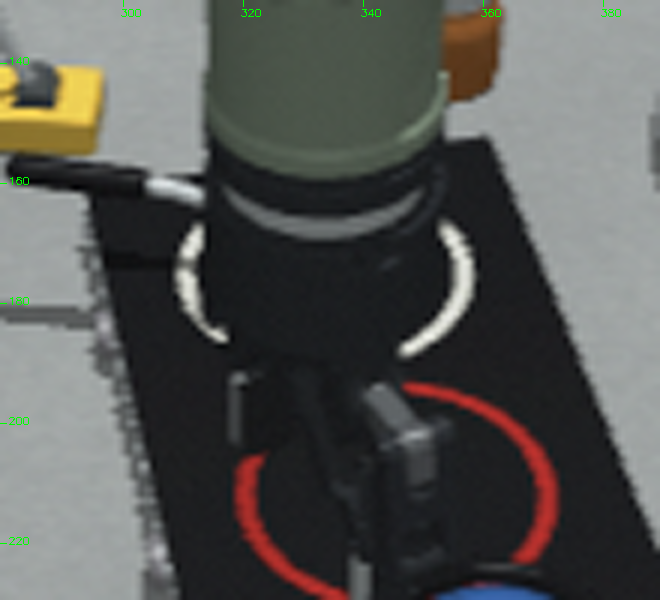

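View pics/a5.png

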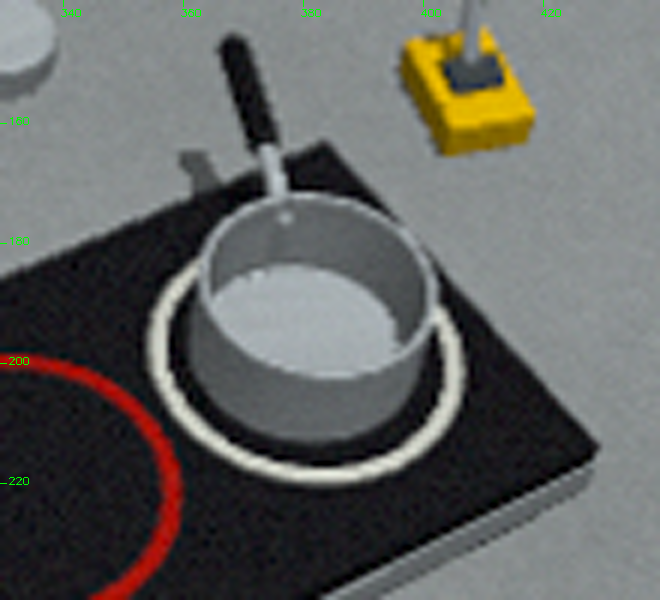

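```bash
python3 -m handwheel '[{"tx":-2.8,"ty":-19,"tz":0,"turn":-27.6,"fingers":8.5},{"tx":-2.8,"ty":-19,"tz":0,"turn":-27.6,"fingers":8.5},{"tx":-2.8,"ty":-19,"tz":0,"turn":-27.6,"fingers":8.5},{"tx":-2.8,"ty":-19,"tz":0,"turn":-27.6,"fingers":8.5},{"tx":-2.8,"ty":-19,"tz":0,"turn":-27.6,"fingers":8.5},{"tx":-2.8,"ty":-19,"tz":0,"turn":-27.6,"fingers":8.5},{"tx":-2.8,"ty":-19,"tz":0,"turn":-27.6,"fingers":8.5}]'
python3 - <<'E'
from h import *
s=read_state();print(s['tool_pos'],s['joint_positions'])
c=cam('wrist');crop(c,0,0,640,400,1.25,'w6.png')
b=cam('side');crop(b,280,130,110,100,6,'s6.png')
E
```

```text
time: 7.23
tool_pos: [435.6, -373.4, 241.2]
tool_rot: [[0.967, -0.254, 0.001], [-0.254, -0.967, 0.001], [0.001, -0.001, -1.0]]
force: [-0.3, 0.5, 0.0]
gripper_width: 84.9
[ 435.64120027 -373.39755936  241.22989022] [-4.17884432e+01  1.78549033e+01  8.88597738e+01  7.41266533e-02
  7.32745133e+01  6.28768338e+01]
```

View pics/w6.png

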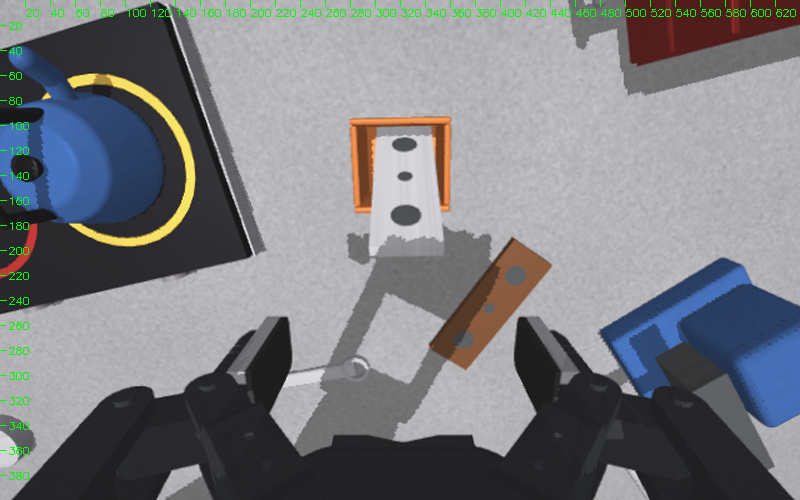

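View pics/s6.png

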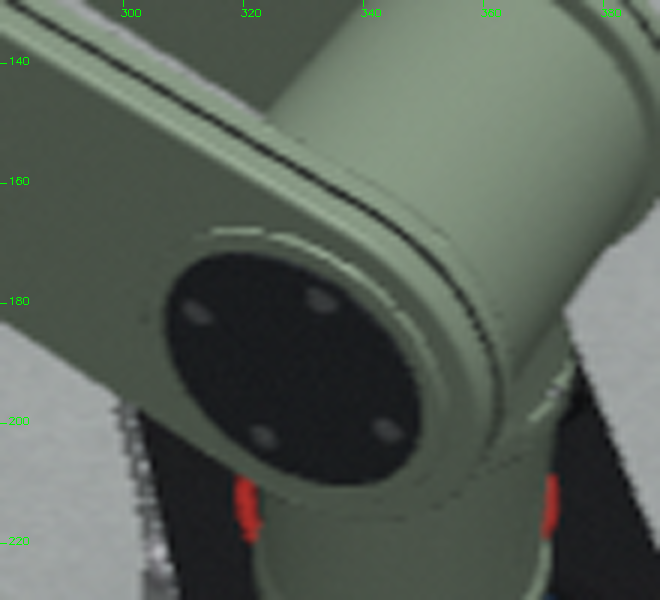

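```bash
python3 - <<'E'
from h import *
c=cam('wrist')
u=(np.array([(370,237),(443,238),(369,256),(444,255)])+.5)/1.25-.5
for z in(137,132):print(z,px2w(c,u,z).round(1).tolist())
u=(np.array([(351,119),(450,118),(448,210),(356,211)])+.5)/1.25-.5
P=px2w(c,u,90);print(P.round(1),P.mean(0))
E
```

```text
137 [[449.9, -352.3, 137.0], [437.1, -399.1, 137.0], [437.3, -348.0, 137.0], [425.4, -397.1, 137.0]]
132 [[448.7, -351.5, 132.0], [435.7, -399.2, 132.0], [435.8, -347.1, 132.0], [423.7, -397.2, 132.0]]
[[ 527.4 -355.9   90. ]
 [ 510.1 -425.6   90. ]
 [ 444.3 -409.4   90. ]
 [ 461.3 -340.2   90. ]] [ 485.77372994 -382.77030861   90.        ]
```

```bash
python3 -m handwheel '[{"tx":0.5,"ty":-0.2,"tz":-3,"turn":0,"fingers":8.5},{"tx":0.5,"ty":-0.2,"tz":-6,"turn":0,"fingers":8.5},{"tx":0.5,"ty":-0.2,"tz":-9,"turn":0,"fingers":8.5},{"tx":0.5,"ty":-0.2,"tz":-11,"turn":0,"fingers":8.5},{"tx":0.5,"ty":-0.2,"tz":-12.3,"turn":0,"fingers":8.5},{"tx":0.5,"ty":-0.2,"tz":-12.3,"turn":0,"fingers":8.5},{"tx":0.5,"ty":-0.2,"tz":-12.3,"turn":0,"fingers":8.5}]'
python3 - <<'E'
from h import *
s=read_state();print(s['tool_pos'],s['force'])
c=cam('wrist');crop(c,0,0,640,400,1.25,'w7.png')
b=cam('side');crop(b,300,270,120,100,6,'s7.png')
E
```

```text
time: 7.97
tool_pos: [440.8, -373.7, 118.4]
tool_rot: [[0.968, -0.251, -0.0], [-0.251, -0.968, 0.001], [-0.001, -0.0, -1.0]]
force: [0.1, 0.9, -0.1]
gripper_width: 84.4
[ 440.79348076 -373.72583892  118.42424143] [ 0.1445402   0.91437596 -0.0948788 ]
```

View pics/w7.png

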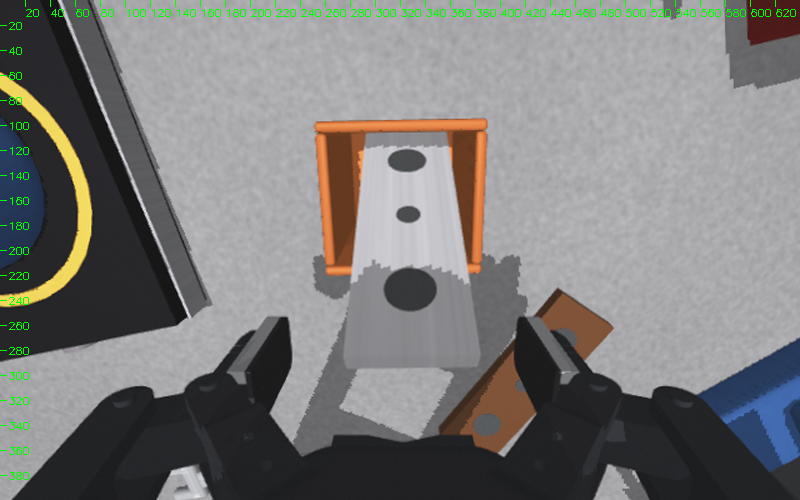

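View pics/s7.png

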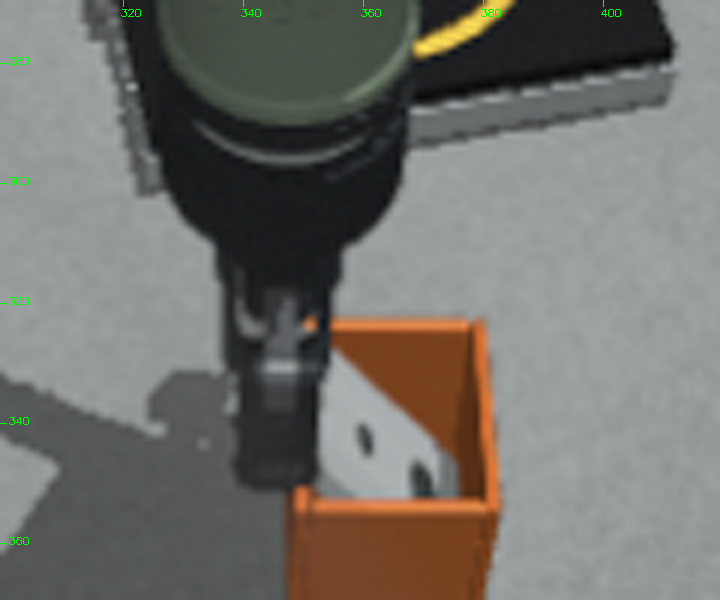

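```bash
python3 - <<'E'
from h import *
c=cam('wrist')
u=(np.array([(346,357),(479,357),(345,368),(480,367)])+.5)/1.25-.5
for z in(135.5,130):print(z,px2w(c,u,z).round(1).tolist())
E
```

```text
135.5 [[441.3, -352.6, 135.5], [428.6, -401.4, 135.5], [436.7, -350.9, 135.5], [424.2, -401.0, 135.5]]
130 [[438.1, -350.9, 130.0], [424.9, -401.8, 130.0], [433.4, -349.0, 130.0], [420.3, -401.3, 130.0]]
```

```bash
python3 -m handwheel '[{"tx":-0.5,"ty":-0.3,"tz":0,"turn":0,"fingers":8.5},{"tx":-0.5,"ty":-0.3,"tz":0,"turn":0,"fingers":7},{"tx":-0.5,"ty":-0.3,"tz":0,"turn":0,"fingers":6},{"tx":-0.5,"ty":-0.3,"tz":0,"turn":0,"fingers":4},{"tx":-0.5,"ty":-0.3,"tz":0,"turn":0,"fingers":4},{"tx":-0.5,"ty":-0.3,"tz":0,"turn":0,"fingers":4},{"tx":-0.5,"ty":-0.3,"tz":0,"turn":0,"fingers":4},{"tx":-0.5,"ty":-0.3,"tz":0.5,"turn":0,"fingers":4},{"tx":-0.5,"ty":-0.3,"tz":2,"turn":0,"fingers":4},{"tx":-0.5,"ty":-0.3,"tz":3,"turn":0,"fingers":4}]'
python3 - <<'E'
from h import *
s=read_state();print(s['tool_pos'],s['force'])
c=cam('wrist');crop(c,0,0,640,400,1.25,'w8.png')
b=cam('side');crop(b,300,270,120,100,6,'s8.png')
E
```

```text
time: 8.95
tool_pos: [435.1, -377.8, 148.3]
tool_rot: [[0.968, -0.252, -0.001], [-0.252, -0.968, 0.001], [-0.001, -0.001, -1.0]]
force: [0.4, -0.1, -1.9]
gripper_width: 48.1
[ 435.11707519 -377.79637922  148.31982115] [ 0.44209911 -0.11786728 -1.93581124]
```

View pics/w8.png

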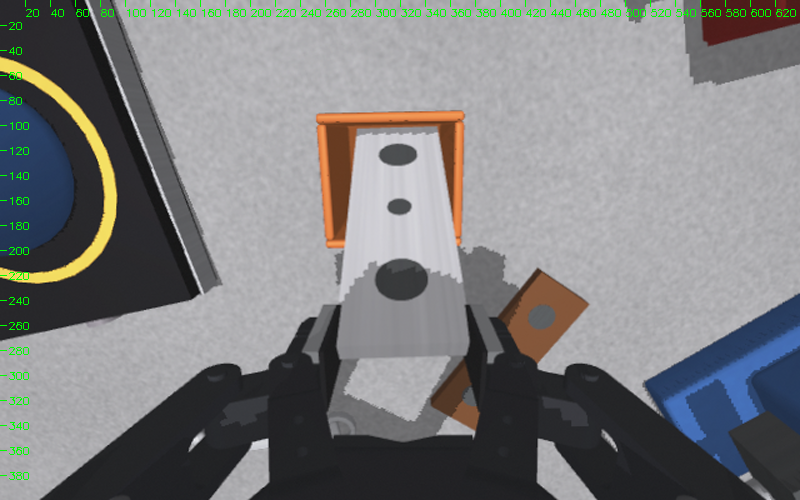

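View pics/s8.png

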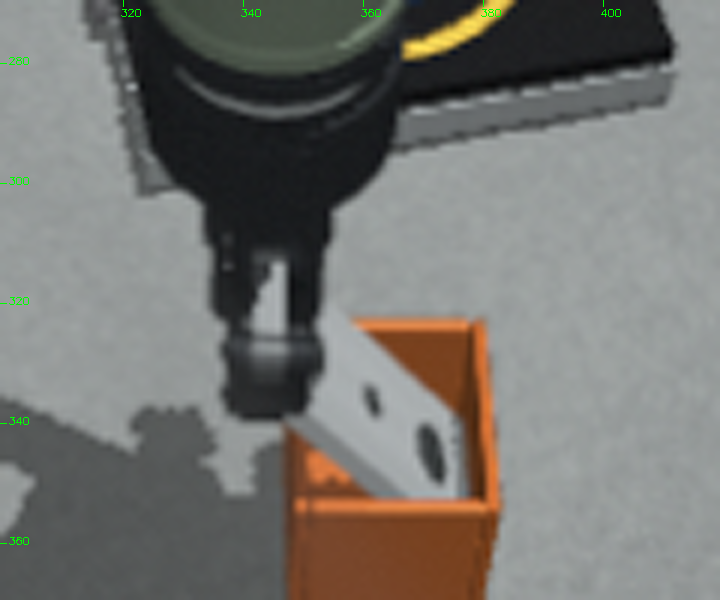

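```bash
python3 -m handwheel '[{"tx":-0.2,"ty":0,"tz":2,"turn":0,"fingers":4},{"tx":-0.3,"ty":0,"tz":4,"turn":0,"fingers":4},{"tx":-0.3,"ty":0,"tz":6,"turn":0,"fingers":4},{"tx":-0.3,"ty":0,"tz":8,"turn":0,"fingers":4},{"tx":-0.3,"ty":0,"tz":10,"turn":0,"fingers":4},{"tx":-0.3,"ty":0,"tz":12,"turn":0,"fingers":4},{"tx":-0.3,"ty":0,"tz":14,"turn":0,"fingers":4},{"tx":-0.3,"ty":0,"tz":15,"turn":0,"fingers":4},{"tx":-0.3,"ty":0,"tz":15,"turn":0,"fingers":4}]'
python3 - <<'E'
from h import *
s=read_state();print(s['tool_pos'],s['force'])
c=cam('wrist');crop(c,0,0,640,400,1.25,'w9.png')
b=cam('side');crop(b,280,200,140,120,5,'s9.png')
E
```

```text
time: 9.8
tool_pos: [433.1, -378.7, 300.2]
tool_rot: [[0.968, -0.252, 0.003], [-0.252, -0.968, -0.003], [0.004, 0.002, -1.0]]
force: [0.9, -0.4, -2.0]
gripper_width: 48.2
[ 433.09116836 -378.6585884   300.23608839] [ 0.87811658 -0.38970938 -2.04199567]
```

View pics/w9.png

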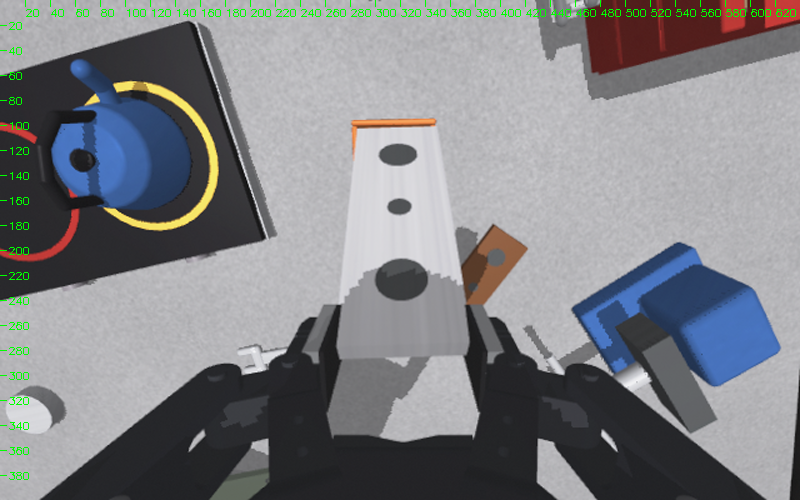

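View pics/s9.png

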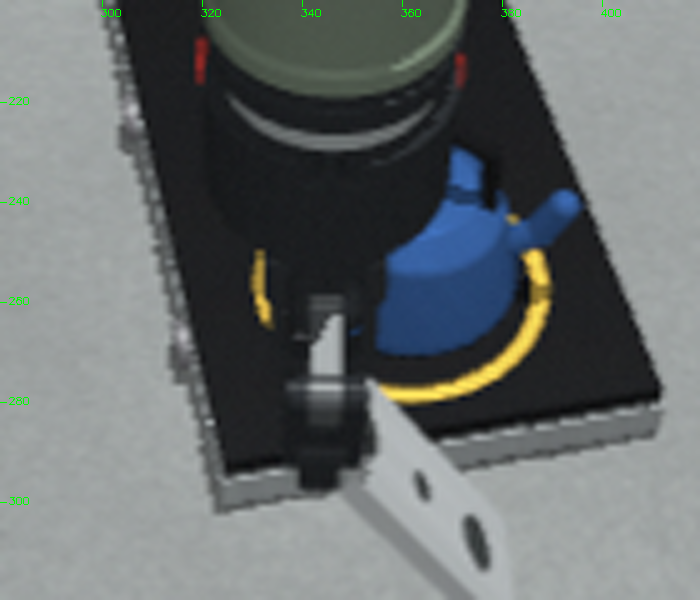

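```bash
python3 - <<'E'
from h import *
c=cam('wrist');s=read_state()
u=(np.array([(355,127),(437,126),(470,345),(338,347)])+.5)/1.25-.5
# bracket frame x to raised end; image left= tool -y = world +y
O=np.array([(-75,25,5),(-75,-25,5),(75,-25,5),(75,25,5)],float)
ok,r,t=cv2.solvePnP(O,u,c[1],c[2]);R=c[3][:3,:3]@cv2.Rodrigues(r)[0];p=c[3][:3,:3]@t[:,0]+c[3][:3,3]
print('err',(cv2.projectPoints(O,r,t,c[1],c[2])[0][:,0]-u).round(1).tolist())
Rt=np.array(s['tool_rot']);print('center in tool',(Rt.T@(p-s['tool_pos'])).round(1));print('x axis tool',(Rt.T@R[:,0]).round(3),'z',(Rt.T@R[:,2]).round(3))
print('center',p,'low end z',(p-75*R[:,0])[2])
E
```

```text
err [[1.1, -0.4], [-1.0, 0.2], [0.2, -0.3], [-0.2, 0.4]]
center in tool [43.  -2.  45.7]
x axis tool [-0.536  0.033 -0.844] z [-0.844 -0.016  0.536]
center [ 473.81697106 -386.34634938  250.71592737] low end z 187.3294838715719
```

```bash
python3 - <<'E'
from h import *
c=cam('wrist');s=read_state()
u=(np.array([(355,127),(437,126),(470,345),(338,347)])+.5)/1.25-.5
O=np.array([(-75,-25,5),(-75,25,5),(75,25,5),(75,-25,5)],float)
ok,r,t=cv2.solvePnP(O,u,c[1],c[2]);R=c[3][:3,:3]@cv2.Rodrigues(r)[0];p=c[3][:3,:3]@t[:,0]+c[3][:3,3]
print('err',(cv2.projectPoints(O,r,t,c[1],c[2])[0][:,0]-u).round(1).tolist())
Rt=np.array(s['tool_rot']);f=lambda q:(Rt.T@(p+R@np.array(q)-s['tool_pos'])).round(1)
print('center in tool',f([0,0,0]),'end',f([75,0,0]),'low',f([-75,0,0]),f([-75,0,-5]));print('x axis tool',(Rt.T@R[:,0]).round(3),'z',(Rt.T@R[:,2]).round(3))
E
```

```text
err [[1.1, -0.4], [-1.0, 0.2], [0.2, -0.3], [-0.2, 0.4]]
center in tool [34.6 -2.2 51.1] end [ -5.6   0.3 -12.2] low [ 74.8  -4.6 114.4] [ 70.5  -4.7 117. ]
x axis tool [-0.536  0.033 -0.844] z [ 0.844  0.016 -0.536]
```

```bash
python3 -m handwheel '[{"tx":0.3,"ty":1,"tz":0,"turn":0.5,"fingers":4},{"tx":0.9,"ty":3,"tz":0,"turn":1,"fingers":4},{"tx":1.8,"ty":6,"tz":0,"turn":2,"fingers":4},{"tx":2.7,"ty":9,"tz":0,"turn":3,"fingers":4},{"tx":3.6,"ty":12,"tz":0,"turn":4,"fingers":4},{"tx":4.5,"ty":15,"tz":0,"turn":5,"fingers":4},{"tx":5.4,"ty":18,"tz":0,"turn":6,"fingers":4},{"tx":6.3,"ty":21,"tz":0,"turn":7,"fingers":4},{"tx":7.2,"ty":24,"tz":0,"turn":8,"fingers":4},{"tx":8.1,"ty":27,"tz":0,"turn":9,"fingers":4}]'; python3 -m handwheel '[{"tx":0.9,"ty":3,"tz":0,"turn":1,"fingers":4},{"tx":1.8,"ty":6,"tz":0,"turn":2,"fingers":4},{"tx":2.7,"ty":9,"tz":0,"turn":2.7,"fingers":4},{"tx":3.5,"ty":11.5,"tz":0,"turn":2.7,"fingers":4},{"tx":4.1,"ty":13.2,"tz":0,"turn":2.7,"fingers":4},{"tx":4.2,"ty":13.4,"tz":-2,"turn":2.7,"fingers":4},{"tx":4.2,"ty":13.4,"tz":-5,"turn":2.7,"fingers":4},{"tx":4.2,"ty":13.4,"tz":-8,"turn":2.7,"fingers":4},{"tx":4.2,"ty":13.4,"tz":-10,"turn":2.7,"fingers":4},{"tx":4.2,"ty":13.4,"tz":-10,"turn":2.7,"fingers":4}]'
python3 - <<'E'
from h import *
s=read_state();print(s['tool_pos'],s['force'])
c=cam('wrist');crop(c,0,0,640,400,1.25,'w10.png')
b=cam('side');crop(b,280,120,140,160,3.7,'s10.png')
E
```

```text
time: 10.83
tool_pos: [513.0, -105.6, 297.5]
tool_rot: [[0.995, -0.096, -0.002], [-0.096, -0.995, 0.001], [-0.002, -0.001, -1.0]]
force: [0.5, 0.4, -3.2]
gripper_width: 47.9
time: 11.67
tool_pos: [551.3, 26.7, 192.8]
tool_rot: [[0.999, -0.05, -0.012], [-0.05, -0.999, 0.0], [-0.012, 0.001, -1.0]]
force: [-1.4, 0.2, -3.3]
gripper_width: 48.1
[551.28408221  26.7295951  192.81049069] [-1.44418745  0.18063469 -3.33073357]
```

View pics/w10.png

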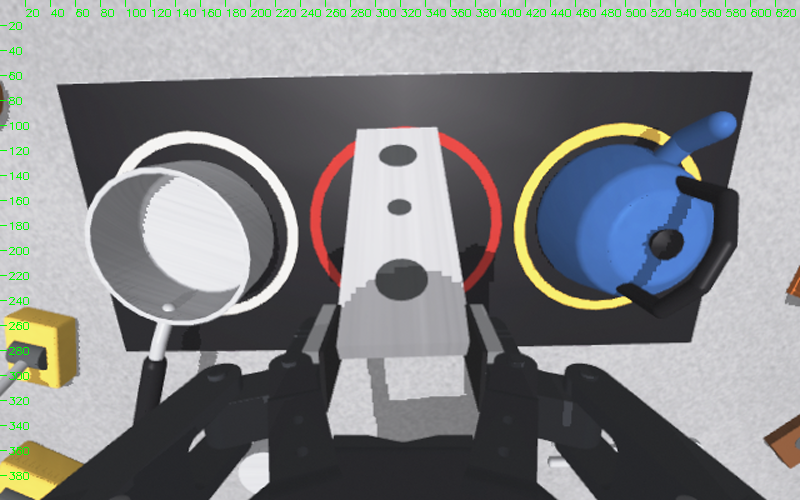

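View pics/s10.png

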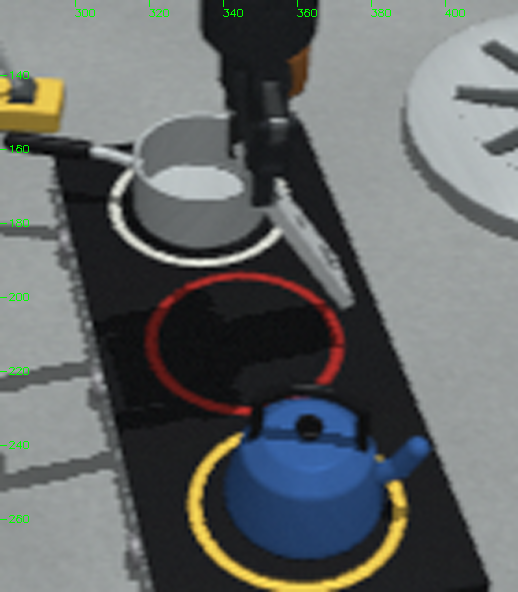

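```bash
python3 - <<'E'
from h import *
from scipy.optimize import least_squares
c=cam('wrist');s=read_state();print(s['tool_pos'],s['tool_rot'][0],s['force'])
h=cv2.cvtColor(c[0],cv2.COLOR_RGB2HSV).astype(int);H,S,V=h[...,0],h[...,1],h[...,2]
def circ(mask,x0):
    v,u=np.nonzero(mask);P=px2w(c,np.c_[u,v],40)[:,:2]
    k=np.abs(np.hypot(*(P-x0).T)-71)<20;P=P[k]
    return least_squares(lambda q:np.hypot(*(P-q).T)-71,x0,loss='soft_l1').x.round(1),len(P)
print('red',circ(((H<8)|(H>172))&(S>120),[552,25]),'yel',circ((H>20)&(H<32)&(S>100),[546,-134]),'white',circ((S<40)&(V>225),[557,185]))
# pan rim: outer circle at z=95 left/right/top/bottom from picture
f=lambda l:(np.array(l,float)+.5)/1.25-.5
rim=px2w(c,f([(84,230),(251,262),(125,172),(178,325),(100,280),(210,210)]),95)[:,:2]
base=px2w(c,f([(277,240),(230,177),(266,205),(190,162)]),40)[:,:2]
print(rim.round(0).tolist());print('rim fit',least_squares(lambda q:np.hypot(*(rim-q).T)-55,[557,185]).x,'base fit',least_squares(lambda q:np.hypot(*(base-q).T)-55,[557,185]).x)
u=f([(357,129),(437,127),(470,345),(338,347)])
O=np.array([(-75,-25,5),(-75,25,5),(75,25,5),(75,-25,5)],float)
ok,r,t=cv2.solvePnP(O,u,c[1],c[2]);R=c[3][:3,:3]@cv2.Rodrigues(r)[0];p=c[3][:3,:3]@t[:,0]+c[3][:3,3]
print('ctr',p.round(1),'low',(p-R@[75,0,5]).round(1),'end',(p+R@[75,0,0]).round(1))
E
```

```text
[555.87690819  26.36660357 199.2057845 ] [ 0.99871796 -0.05060138  0.00139123] [-1.43046189e-03  4.76159013e-01 -1.65606481e+00]
red (array([555.7,  24.3]), 2243) yel (array([ 550.2, -136.6]), 2610) white (array([560.3, 185.6]), 2515)
[[581.0, 240.0], [552.0, 130.0], [617.0, 201.0], [507.0, 191.0], [544.0, 239.0], [589.0, 151.0]]
rim fit [560.56084243 188.49265622] base fit [560.44922639 184.97039915]
ctr [590.   26.2 147.6] low [625.8  26.5  81.5] end [550.1  26.1 211.1]
```

```bash
sed -i "s/    g=get_image(n);K=g/    s=read_state();g=get_image(n);K=g/; s/        s=read_state();W/        W/" h.py; python3 -m handwheel '[{"tx":0,"ty":-0.2,"tz":-1,"turn":0,"fingers":4},{"tx":0,"ty":-0.2,"tz":-2,"turn":0,"fingers":4},{"tx":0,"ty":-0.2,"tz":-3,"turn":0,"fingers":4},{"tx":0,"ty":-0.2,"tz":-3.5,"turn":0,"fingers":4},{"tx":0,"ty":-0.2,"tz":-3.7,"turn":0,"fingers":4},{"tx":0,"ty":-0.2,"tz":-3.7,"turn":0,"fingers":4},{"tx":0,"ty":-0.2,"tz":-3.7,"turn":0,"fingers":4}]'
python3 - <<'E'
from h import *
s=read_state();print(s['tool_pos'],s['force'])
c=cam('wrist');crop(c,0,0,640,400,1.25,'w11.png')
b=cam('side');crop(b,280,120,140,160,3.7,'s11.png')
E
```

```text
time: 12.4
tool_pos: [555.5, 24.0, 161.4]
tool_rot: [[0.999, -0.051, 0.0], [-0.051, -0.999, -0.0], [0.0, 0.0, -1.0]]
force: [0.0, 0.5, -1.8]
gripper_width: 48.0
[555.51731513  24.00292145 161.39717794] [ 0.03383839  0.49190074 -1.76017306]
```

View pics/w11.png

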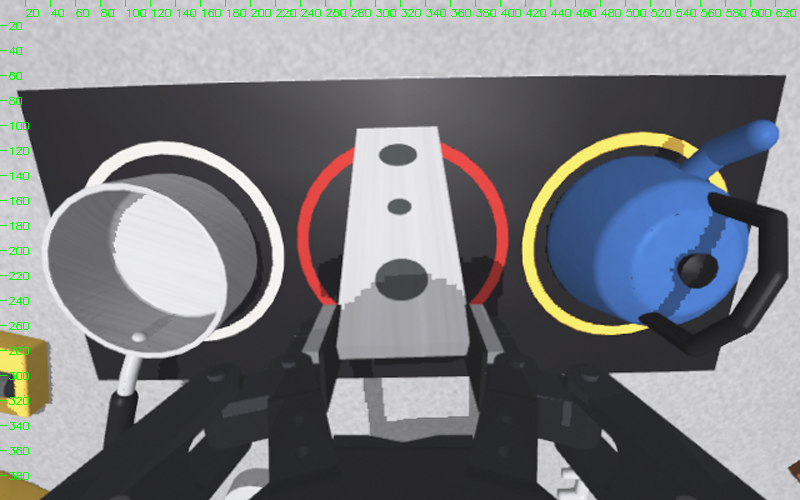

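View pics/s11.png

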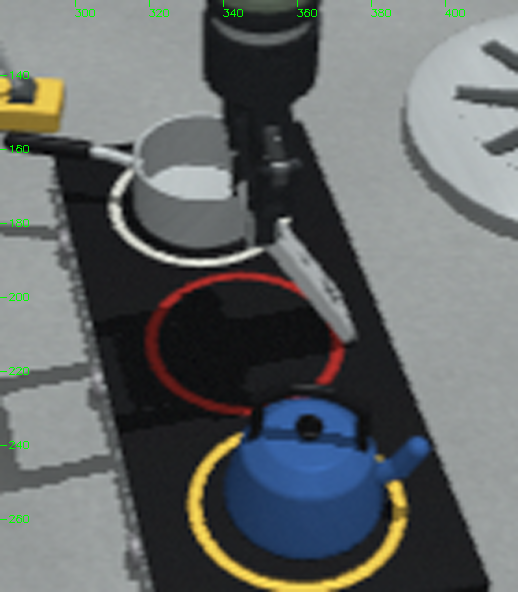

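```bash
cat > wr.py <<'E'
from h import *
from scipy.optimize import least_squares
def red(c):
    h=cv2.cvtColor(c[0],cv2.COLOR_RGB2HSV).astype(int);H,S,V=h[...,0],h[...,1],h[...,2]
    v,u=np.nonzero(((H<8)|(H>172))&(S>120));P=px2w(c,np.c_[u,v],40)[:,:2];P=P[np.abs(np.hypot(*(P-[552,25]).T)-71)<20]
    return least_squares(lambda q:np.hypot(*(P-q).T)-71,[552,25],loss='soft_l1').x
def brk(c,u):
    O=np.array([(-75,-25,5),(-75,25,5),(75,25,5),(75,-25,5)],float)
    ok,r,t=cv2.solvePnP(O,u,c[1],c[2]);R=c[3][:3,:3]@cv2.Rodrigues(r)[0];p=c[3][:3,:3]@t[:,0]+c[3][:3,3]
    print('ctr',p.round(1),'low',(p-R@[75,0,5]).round(1),'end',(p+R@[75,0,0]).round(1),'xax',R[:,0].round(3))
fc=lambda l:(np.array(l,float)+.5)/1.25-.5
E
python3 - <<'E'
from wr import *
c=cam('wrist');print(red(c));brk(c,fc([(357,129),(437,127),(470,345),(338,347)]))
E
```

```text
[554.34533527  24.40522283]
ctr [589.8  23.8 110.1] low [625.6  24.1  44. ] end [549.9  23.7 173.6] xax [-0.533 -0.001  0.846]
```

```bash
python3 -m handwheel '[{"tx":0.35,"ty":0.05,"tz":-0.2,"turn":0,"fingers":4},{"tx":0.35,"ty":0.05,"tz":-0.4,"turn":0,"fingers":4},{"tx":0,"ty":0.05,"tz":-0.7,"turn":0,"fingers":4},{"tx":-0.4,"ty":0.05,"tz":-1.0,"turn":0,"fingers":4},{"tx":-0.8,"ty":0.07,"tz":-1.25,"turn":0,"fingers":4},{"tx":-1.25,"ty":0.1,"tz":-1.55,"turn":0,"fingers":4},{"tx":-1.8,"ty":0.1,"tz":-1.95,"turn":0,"fingers":4},{"tx":-2.3,"ty":0.1,"tz":-2.4,"turn":0,"fingers":4},{"tx":-2.8,"ty":0.12,"tz":-2.9,"turn":0,"fingers":4},{"tx":-2.8,"ty":0.12,"tz":-2.9,"turn":0,"fingers":4}]'
python3 - <<'E'
from h import *
s=read_state();print(s['tool_pos'],s['force'])
c=cam('wrist');crop(c,0,0,640,400,1.25,'w12.png')
b=cam('side');crop(b,280,120,140,160,3.7,'s12.png')
E
```

```text
time: 13.38
tool_pos: [524.5, 25.7, 131.8]
tool_rot: [[0.999, -0.051, -0.004], [-0.051, -0.999, 0.001], [-0.004, -0.001, -1.0]]
force: [-3.8, 3.0, 9.2]
gripper_width: 48.2
[524.53670771  25.74522159 131.81543929] [-3.75766138  2.95559992  9.18170829]
```

View pics/w12.png

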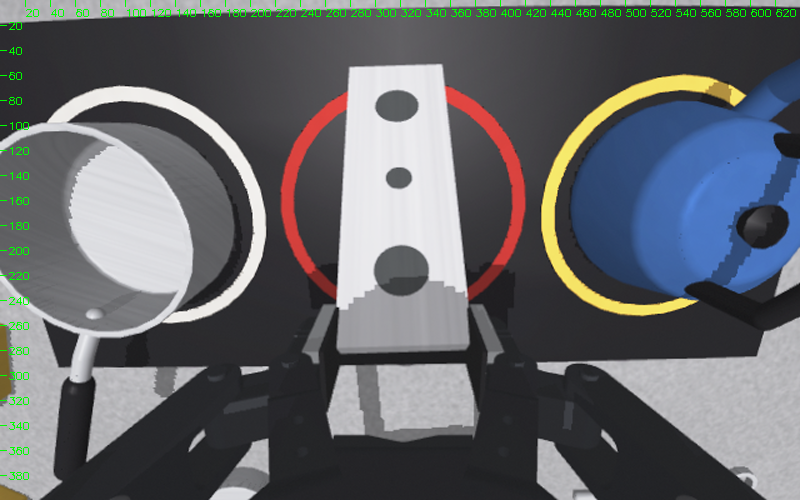

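View pics/s12.png

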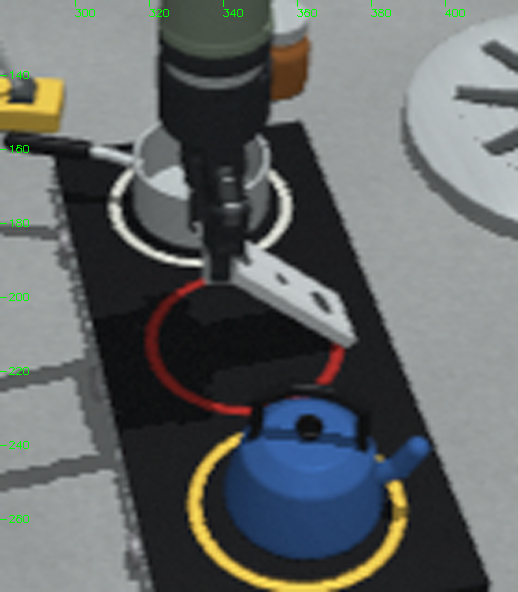

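```bash
python3 - <<'E'
from wr import *
c=cam('wrist');print(read_state()['tool_pos'],red(c));brk(c,fc([(349,68),(442,65),(469,345),(337,347)]))
E
```

```text
[525.41825632  25.72574626 132.61496191] [554.20432619  24.41396284]
ctr [576.1  25.   93. ] low [628.5  24.4  39.1] end [520.4  25.8 143.2] xax [-0.743  0.01   0.669]
```

```bash
python3 -m handwheel '[{"tx":-0.65,"ty":0.03,"tz":-0.75,"turn":0,"fingers":4},{"tx":-1.3,"ty":0.05,"tz":-1.5,"turn":0,"fingers":4},{"tx":-1.85,"ty":0.07,"tz":-2.4,"turn":0,"fingers":4},{"tx":-2.35,"ty":0.08,"tz":-3.3,"turn":0,"fingers":4},{"tx":-2.8,"ty":0.1,"tz":-4.2,"turn":0,"fingers":4},{"tx":-3.2,"ty":0.1,"tz":-5.1,"turn":0,"fingers":4},{"tx":-3.5,"ty":0.1,"tz":-6.1,"turn":0,"fingers":4},{"tx":-3.75,"ty":0.1,"tz":-7.1,"turn":0,"fingers":4},{"tx":-3.75,"ty":0.1,"tz":-7.1,"turn":0,"fingers":4},{"tx":-3.75,"ty":0.1,"tz":-7.1,"turn":0,"fingers":4}]'
python3 - <<'E'
from h import *
s=read_state();print(s['tool_pos'],s['force'])
c=cam('wrist');crop(c,0,0,640,400,1.25,'w13.png')
b=cam('side');crop(b,280,120,140,160,3.7,'s13.png')
E
```

```text
time: 14.37
tool_pos: [487.8, 26.0, 60.7]
tool_rot: [[0.999, -0.051, -0.004], [-0.051, -0.999, -0.0], [-0.004, 0.001, -1.0]]
force: [-3.0, 0.4, 1.8]
gripper_width: 48.5
[487.8200943   26.02816353  60.66879455] [-3.01975501  0.37406824  1.79905093]
```

View pics/w13.png

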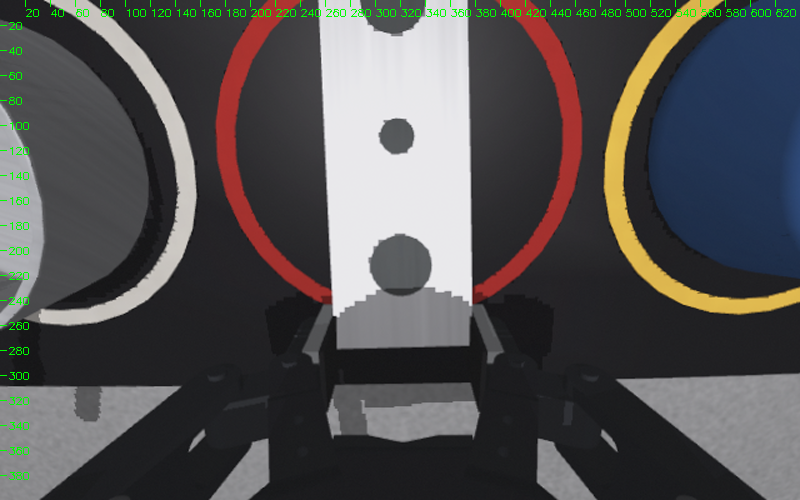

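View pics/s13.png

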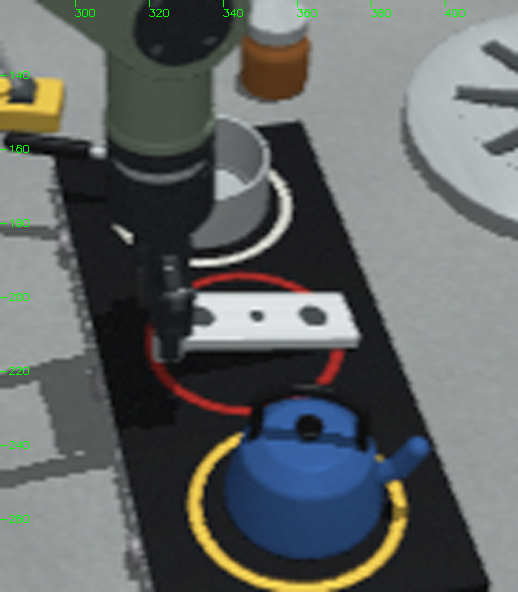

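```bash
python3 -m handwheel '[{"tx":-0.1,"ty":0,"tz":-0.5,"turn":0,"fingers":4},{"tx":-0.2,"ty":0,"tz":-1,"turn":0,"fingers":4},{"tx":-0.2,"ty":0,"tz":-1.4,"turn":0,"fingers":4},{"tx":-0.25,"ty":0,"tz":-1.7,"turn":0,"fingers":4},{"tx":-0.25,"ty":0,"tz":-1.9,"turn":0,"fingers":4},{"tx":-0.25,"ty":0,"tz":-2,"turn":0,"fingers":4},{"tx":-0.25,"ty":0,"tz":-2,"turn":0,"fingers":4}]'
python3 - <<'E'
from h import *
s=read_state();print(s['tool_pos'],s['force'])
c=cam('wrist');crop(c,0,0,640,400,1.25,'w14.png')
b=cam('side');crop(b,300,170,100,70,8,'s14.png')
E
```

```text
time: 15.05
tool_pos: [487.0, 26.1, 41.0]
tool_rot: [[0.999, -0.051, -0.001], [-0.051, -0.999, -0.0], [-0.001, 0.0, -1.0]]
force: [-2.7, -0.2, 2.5]
gripper_width: 48.3
[486.98241308  26.09491429  40.97597841] [-2.73923686 -0.16404763  2.45725716]
```

View pics/w14.png

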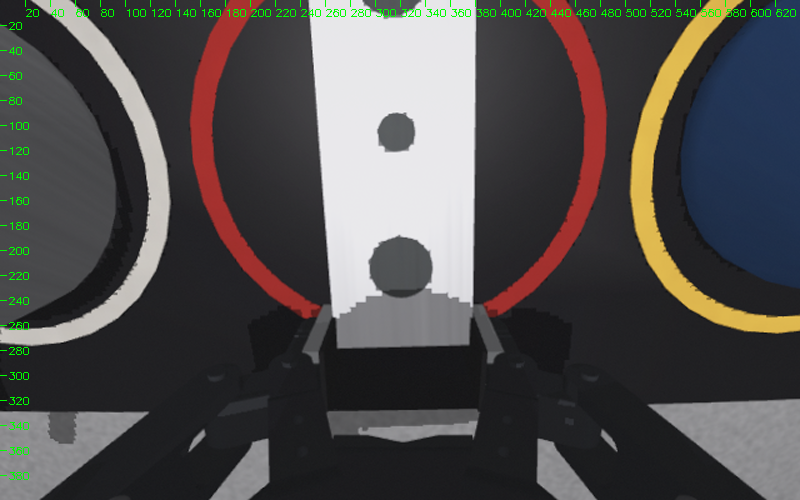

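View pics/s14.png

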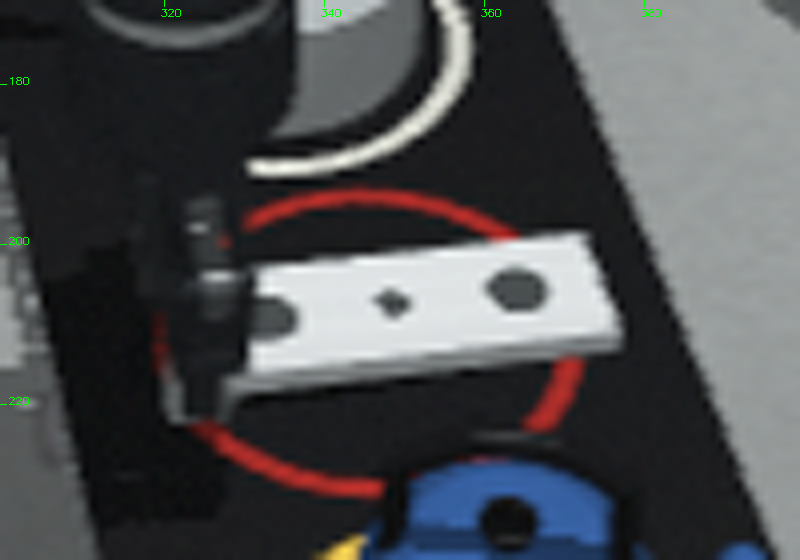

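```bash
python3 -m handwheel '[{"tx":0,"ty":0,"tz":-0.1,"turn":0,"fingers":4},{"tx":0,"ty":0,"tz":-0.2,"turn":0,"fingers":4},{"tx":0,"ty":0,"tz":-0.3,"turn":0,"fingers":4},{"tx":0,"ty":0,"tz":-0.3,"turn":0,"fingers":4}]'
python3 - <<'E'
from wr import *
s=read_state();print(s['tool_pos'],s['force'])
c=cam('wrist');crop(c,0,0,640,400,1.25,'w15.png');print(red(c))
print('hole',px2w(c,fc([(396,132)]),51))
b=cam('side');a=cam('scene')
crop(b,300,170,100,70,8,'s15.png');crop(a,280,170,110,90,7,'a15.png')
E
```

```text
time: 15.48
tool_pos: [487.4, 26.3, 38.2]
tool_rot: [[0.999, -0.051, 0.0], [-0.051, -0.999, 0.0], [0.0, -0.0, -1.0]]
force: [-2.1, 0.3, 1.7]
gripper_width: 48.1
[487.38290049  26.28658618  38.22861069] [-2.14247874  0.27754496  1.71319862]
[553.87391187  24.38949319]
hole [[563.30556325  24.63010376  51.        ]]
```

View pics/a15.png

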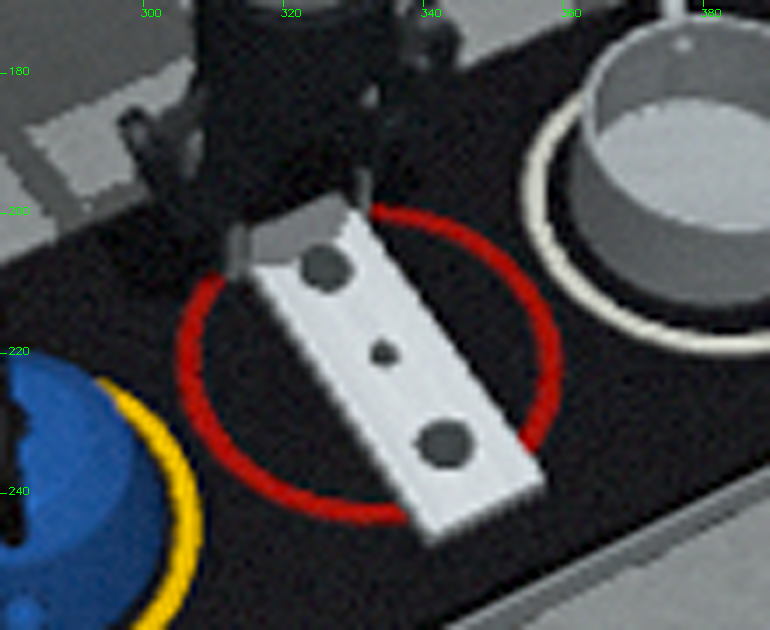

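View pics/s15.png

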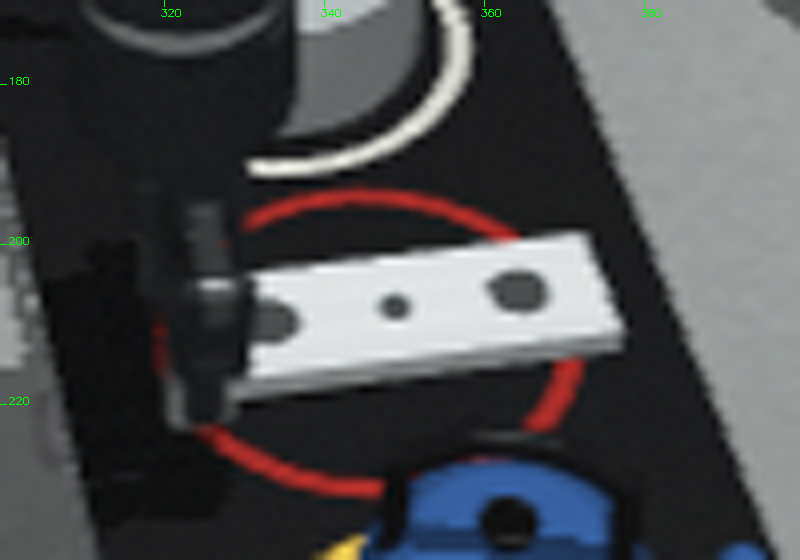

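View pics/w15.png

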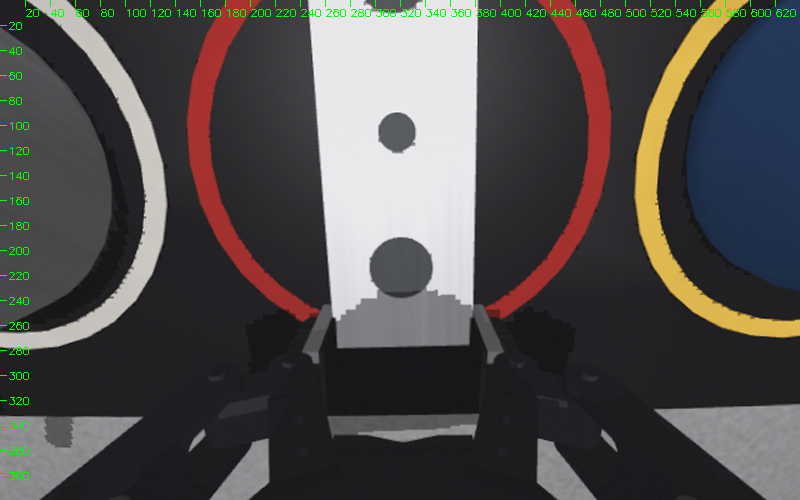

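```bash
python3 - <<'E'
from wr import *
b=cam('side');a=cam('scene')
g=lambda l,s,x,y:(np.array(l,float)+.5)/s-.5+[x,y]
P=px2w(a,g([(545,480),(431,538),(384,353)],7,280,170),50);Q=px2w(b,g([(587,233),(623,330),(395,307)],8,300,170),50)
for k in(P,Q):print(k.round(1).tolist(),'lowmid',k[:2].mean(0).round(1))
# raised end from scene, z~53
print(px2w(a,g([(340,193),(247,233)],7,280,170),53).round(1).tolist())
E
```

```text
[[638.1, 48.6, 50.0], [637.4, -1.7, 50.0], [559.4, 27.5, 50.0]] lowmid [637.8  23.4  50. ]
[[637.8, 46.8, 50.0], [635.5, -2.1, 50.0], [561.5, 27.1, 50.0]] lowmid [636.7  22.4  50. ]
[[486.5, 52.8, 53.0], [484.9, 10.2, 53.0]]
```

```bash
python3 -m handwheel '[{"tx":-0.3,"ty":0,"tz":0,"turn":0,"fingers":4},{"tx":-0.6,"ty":-0.05,"tz":0,"turn":0,"fingers":4},{"tx":-0.95,"ty":-0.1,"tz":0,"turn":0,"fingers":4},{"tx":-0.95,"ty":-0.1,"tz":-0.1,"turn":0,"fingers":4},{"tx":-0.95,"ty":-0.1,"tz":-0.2,"turn":0,"fingers":4},{"tx":-0.95,"ty":-0.1,"tz":-0.2,"turn":0,"fingers":4}]'
python3 - <<'E'
from wr import *
s=read_state();print(s['tool_pos'],s['force'])
b=cam('side');a=cam('scene')
crop(b,300,170,100,70,8,'s16.png');crop(a,280,170,110,90,7,'a16.png')
E
```

```text
time: 16.23
tool_pos: [478.1, 25.1, 37.4]
tool_rot: [[0.999, -0.051, 0.001], [-0.051, -0.999, -0.0], [0.001, 0.0, -1.0]]
force: [-0.9, -0.3, 11.0]
gripper_width: 48.2
[478.14264353  25.06294271  37.42612772] [-0.88800819 -0.29913308 10.96611018]
```

View pics/a16.png

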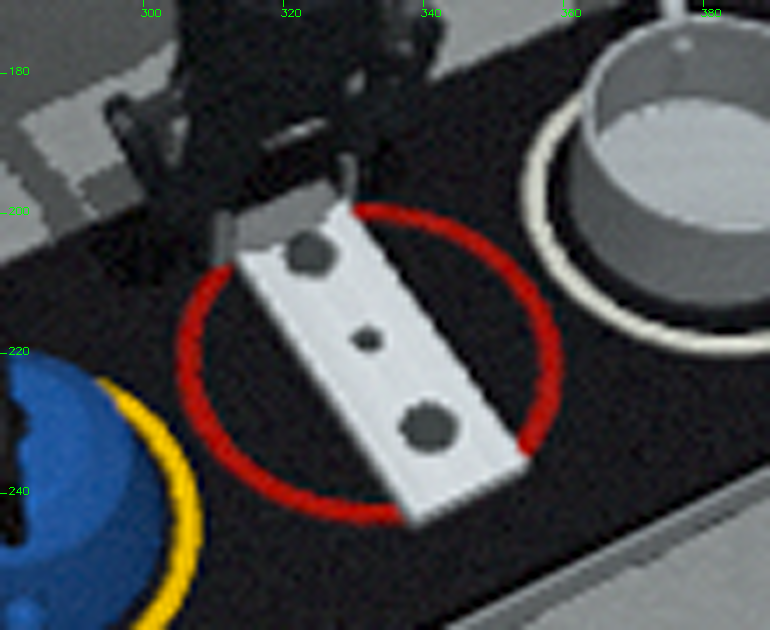

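View pics/s16.png

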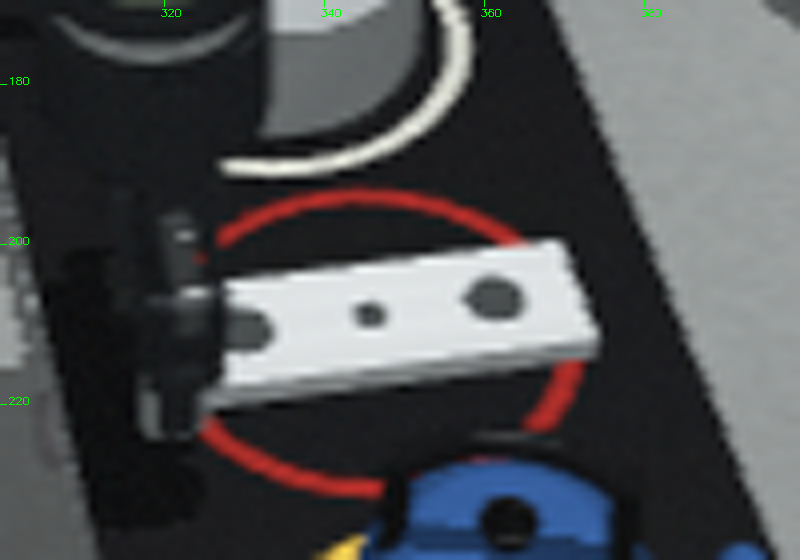

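```bash
python3 - <<'E'
from wr import *
b=cam('side');a=cam('scene')
g=lambda l,s,x,y:(np.array(l,float)+.5)/s-.5+[x,y]
P=px2w(a,g([(530,462),(417,522),(367,339)],7,280,170),50);Q=px2w(b,g([(562,241),(599,338),(370,315)],8,300,170),50)
for k in(P,Q):print(k.round(1).tolist(),'lowmid',k[:2].mean(0).round(1))
E
```

```text
[[628.8, 48.2, 50.0], [629.1, -2.4, 50.0], [550.6, 25.3, 50.0]] lowmid [628.9  22.9  50. ]
[[628.0, 45.0, 50.0], [626.3, -3.8, 50.0], [552.0, 25.3, 50.0]] lowmid [627.1  20.6  50. ]
```

```bash
python3 -m handwheel '[{"tx":0,"ty":0,"tz":0,"turn":0,"fingers":5.2},{"tx":0,"ty":0,"tz":0,"turn":0,"fingers":6},{"tx":0,"ty":0,"tz":0,"turn":0,"fingers":7},{"tx":0,"ty":0,"tz":0.2,"turn":0,"fingers":7},{"tx":0,"ty":0,"tz":1,"turn":0,"fingers":7},{"tx":0,"ty":0,"tz":3,"turn":0,"fingers":7},{"tx":0,"ty":0,"tz":6,"turn":0,"fingers":7},{"tx":0,"ty":0,"tz":10,"turn":0,"fingers":7},{"tx":-2,"ty":0,"tz":14,"turn":0,"fingers":7},{"tx":-4,"ty":0,"tz":15,"turn":0,"fingers":7}]'
python3 - <<'E'
from wr import *
s=read_state();print(s['tool_pos'],s['force'],s['joint_positions'])
b=cam('side');a=cam('scene');c=cam('wrist')
crop(b,270,130,160,140,4.2,'s17.png');crop(a,280,150,150,110,5,'a17.png');crop(c,0,0,640,400,1.25,'w17.png')
E
```

```text
time: 17.27
tool_pos: [440.9, 25.3, 191.7]
tool_rot: [[0.999, -0.051, 0.01], [-0.051, -0.999, 0.0], [0.01, -0.001, -1.0]]
force: [0.3, 1.4, -0.3]
gripper_width: 69.9
[440.86576388  25.26573208 191.68726526] [ 0.30320746  1.38090343 -0.31062719] [ 1.79152604e+00  7.87492238e+00  1.09888540e+02 -6.00665932e-03
  6.16782322e+01  9.47210161e+01]
```

View pics/a17.png

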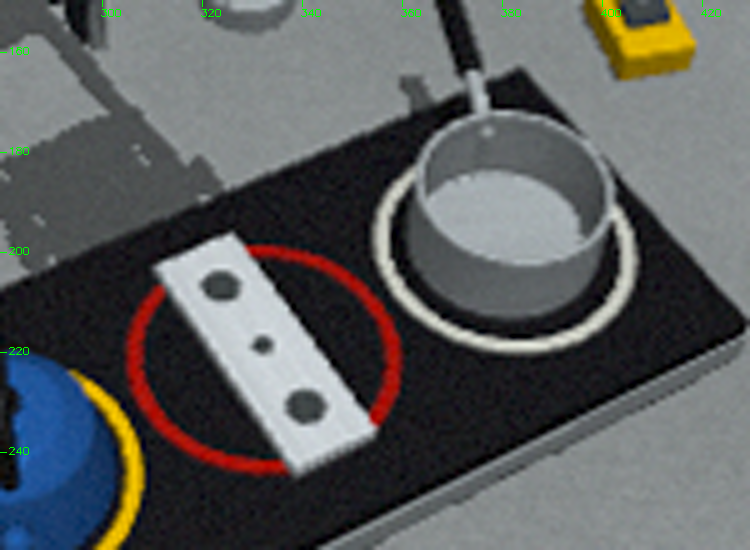

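View pics/s17.png

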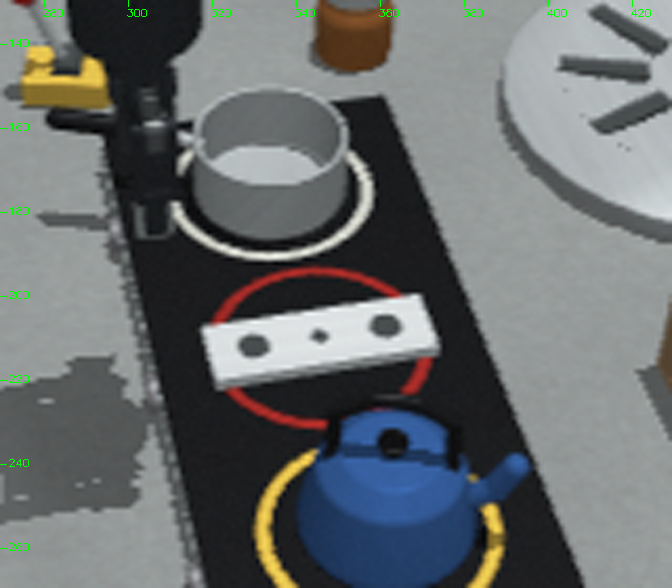

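View pics/w17.png

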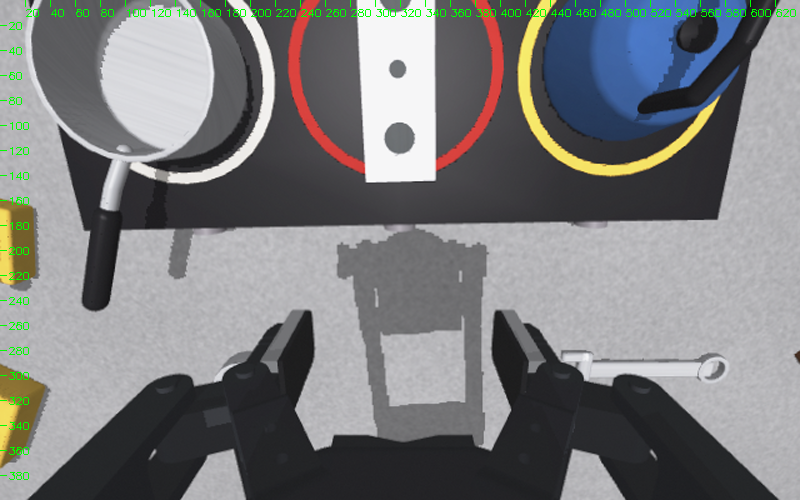

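```bash
python3 - <<'E'
from wr import *
from pan import pan
b=cam('side');a=cam('scene')
g=lambda l,s,x,y:(np.array(l,float)+.5)/s-.5+[x,y]
P=px2w(a,g([(231,233),(153,267),(376,434),(296,474)],5,280,150),50);Q=px2w(b,g([(203,328),(218,386),(422,295),(440,350)],4.2,270,130),50)
for k in(P,Q):print(k.round(1).tolist(),'ctr',k.mean(0).round(1))
pan([(a,5,280,150,413,616,108,321)],[557,185]);pan([(b,4.2,270,130,192,350,87,240)],[557,185])
sa=g([(168,462),(292,540),(203,552)],6,370,70)
E
```

```text
[[478.3, 50.2, 50.0], [476.8, -0.1, 50.0], [630.2, 45.6, 50.0], [629.3, -3.6, 50.0]] ctr [553.7  23.   50. ]
[[477.3, 48.1, 50.0], [475.4, -5.5, 50.0], [628.5, 44.2, 50.0], [624.8, -8.0, 50.0]] ctr [551.5  19.7  50. ]
pan [555.9 183.8] [ 0.27 -0.27 -0.12  0.13]
pan [556.9 182.2] [ 0.24 -0.24 -0.72  0.66]
```

```bash
python3 - <<'E'
from wr import *
import time
c=cam('wrist');r=red(c);print(read_state()['tool_pos'],'red',r)
print('brk pts',px2w(c,fc([(398,69),(366,182),(436,181),(358,20),(434,20)]),50).round(1).tolist())
h=cv2.cvtColor(c[0],cv2.COLOR_RGB2HSV).astype(int)
E
```

```text
[437.77739273  25.15426357 185.54857727] red [554.01773499  24.51881535]
brk pts [[553.6, 22.5, 50.0], [480.1, 49.4, 50.0], [478.3, -0.8, 50.0], [584.1, 46.7, 50.0], [581.6, -2.2, 50.0]]
```

```bash
python3 -m handwheel '[{"tx":-0.5,"ty":3,"tz":2,"turn":7,"fingers":0},{"tx":-1,"ty":6,"tz":4,"turn":14,"fingers":0},{"tx":-1.5,"ty":9,"tz":4,"turn":21,"fingers":0},{"tx":-2,"ty":12,"tz":4,"turn":28,"fingers":0},{"tx":-2.5,"ty":15,"tz":4,"turn":35,"fingers":0},{"tx":-3,"ty":18,"tz":4,"turn":42,"fingers":0},{"tx":-3.5,"ty":21,"tz":4,"turn":49,"fingers":0},{"tx":-4,"ty":24,"tz":4,"turn":56,"fingers":0},{"tx":-4.5,"ty":27,"tz":4,"turn":63,"fingers":0},{"tx":-5,"ty":30,"tz":4,"turn":70,"fingers":0}]'; python3 -m handwheel '[{"tx":-0.5,"ty":3,"tz":0,"turn":7,"fingers":0},{"tx":-0.5,"ty":5,"tz":0,"turn":14,"fingers":0},{"tx":-0.5,"ty":6.5,"tz":0,"turn":21,"fingers":0},{"tx":-0.5,"ty":7.5,"tz":0,"turn":28,"fingers":0},{"tx":-0.5,"ty":7.5,"tz":0,"turn":35,"fingers":0},{"tx":-0.5,"ty":7.5,"tz":0,"turn":42,"fingers":0},{"tx":-0.5,"ty":7.5,"tz":0,"turn":49,"fingers":0},{"tx":-0.5,"ty":7.5,"tz":0,"turn":56,"fingers":0},{"tx":-0.5,"ty":7.5,"tz":0,"turn":63,"fingers":0},{"tx":-0.5,"ty":7.5,"tz":0,"turn":70,"fingers":0}]';python3 -m handwheel '[{"tx":0,"ty":0,"tz":0,"turn":7,"fingers":0},{"tx":0,"ty":0,"tz":0,"turn":14,"fingers":0},{"tx":0,"ty":0,"tz":0,"turn":21,"fingers":0},{"tx":0,"ty":0,"tz":0,"turn":26,"fingers":0},{"tx":0,"ty":0,"tz":0,"turn":26,"fingers":0},{"tx":0,"ty":0,"tz":0,"turn":26,"fingers":0}]'
python3 - <<'E'
from wr import *
s=read_state();print(s['tool_pos'],s['joint_positions'][5])
c=cam('wrist');b=cam('side');a=cam('scene')
crop(c,0,0,640,400,1.25,'w18.png');crop(a,370,70,80,100,6,'a18.png')
g=lambda l,s,x,y:(np.array(l,float)+.5)/s-.5+[x,y]
print('bigball',tri(a,g([(151,63)],6,370,70),b,g([(80,82)],7,200,100)))
E
```

```text
time: 18.4
tool_pos: [387.5, 326.8, 224.6]
tool_rot: [[0.384, 0.923, -0.002], [0.923, -0.384, -0.002], [-0.003, -0.001, -1.0]]
force: [0.4, -0.4, 1.3]
gripper_width: -0.0
time: 19.23
tool_pos: [383.0, 400.3, 224.3]
tool_rot: [[-0.736, 0.677, -0.002], [0.677, 0.736, -0.002], [0.0, -0.003, -1.0]]
force: [-0.0, -0.2, -0.2]
gripper_width: -0.0
time: 19.73
tool_pos: [382.9, 400.3, 224.9]
tool_rot: [[-0.956, 0.293, -0.002], [0.293, 0.956, -0.002], [0.001, -0.002, -1.0]]
force: [-0.6, 0.5, 0.1]
gripper_width: -0.0
[382.93876902 400.25816072 224.85931206] -27.869498030226143
bigball [[215.99725243 489.08483492 126.90033427]]
```

View pics/w18.png

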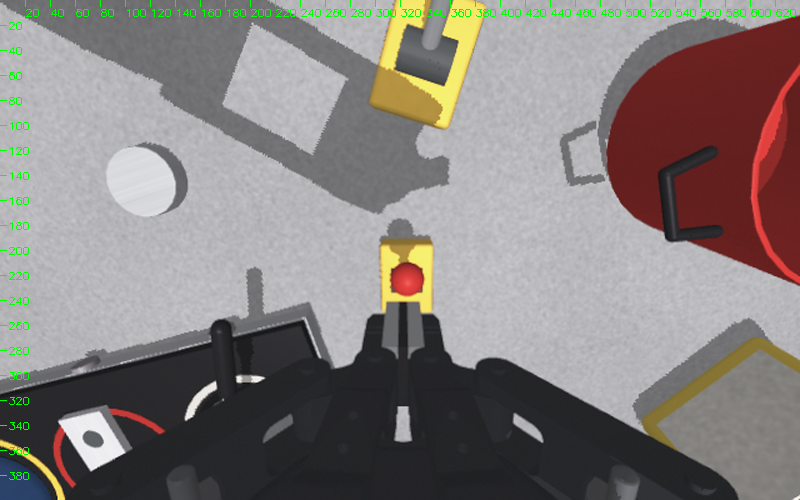

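```bash
python3 - <<'E'
from wr import *
c=cam('wrist');t=np.array(read_state()['tool_pos']);R=np.array(read_state()['tool_rot'])
B=px2w(c,fc([(407,279)]),94);print('ball',B.round(1),'in tool',(R.T@(B[0]-t)).round(1))
P=px2w(c,fc([(381,245),(433,244),(432,312),(381,311)]),25);print(P.round(1).tolist(),[(R.T@(p-t)).round(1).tolist() for p in P])
E
```

```text
ball [[417.5 393.7  94. ]] in tool [-35.    4.  131.9]
[[404.3, 373.3, 25.0], [417.5, 419.7, 25.0], [484.1, 400.1, 25.0], [468.5, 352.6, 25.0]] [[-28.5, -19.4, 200.9], [-27.5, 28.8, 200.9], [-96.9, 29.5, 200.8], [-95.9, -20.4, 200.9]]
```

```bash
python3 -m handwheel '[{"tx":-0.6,"ty":0.65,"tz":-2,"turn":0,"fingers":0},{"tx":-0.6,"ty":0.65,"tz":-5,"turn":0,"fingers":0},{"tx":-0.6,"ty":0.65,"tz":-8,"turn":0,"fingers":0},{"tx":-0.6,"ty":0.65,"tz":-11,"turn":0,"fingers":0},{"tx":-0.6,"ty":0.65,"tz":-13.5,"turn":0,"fingers":0},{"tx":-0.6,"ty":0.65,"tz":-14.2,"turn":0,"fingers":0},{"tx":-0.6,"ty":0.65,"tz":-14.2,"turn":0,"fingers":0},{"tx":-0.6,"ty":0.65,"tz":-14.2,"turn":0,"fingers":0}]'
python3 - <<'E'
from wr import *
c=cam('wrist');crop(c,0,0,640,400,1.25,'w19.png');b=cam('side');crop(b,250,90,80,90,6,'s19.png')
E
```

```text
time: 20.6
tool_pos: [377.4, 407.2, 85.1]
tool_rot: [[-0.957, 0.291, 0.001], [0.291, 0.957, 0.001], [-0.001, 0.001, -1.0]]
force: [-0.2, 0.4, 1.4]
gripper_width: 0.1
```

View pics/w19.png

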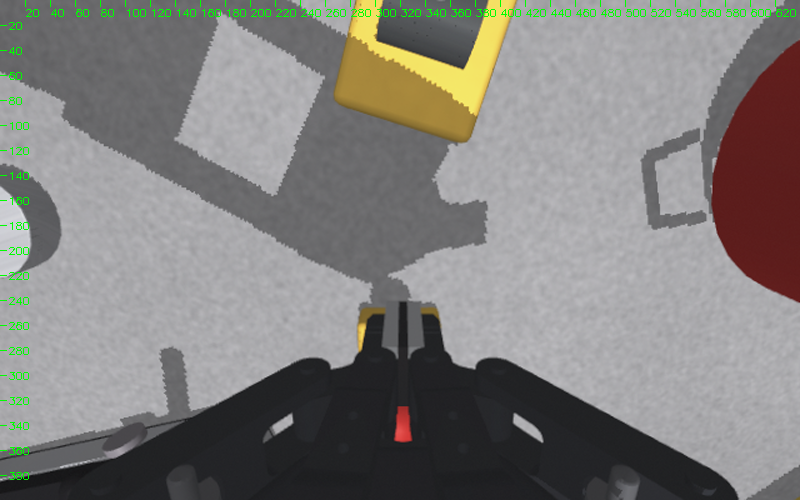

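View pics/s19.png

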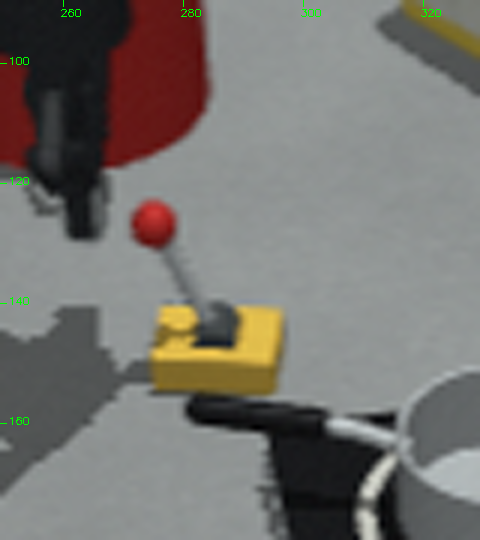

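Fingers are behind the ball and lined up with it. Pushing along the box's +x.

```bash
python3 -m handwheel '[{"tx":0.8,"ty":-0.25,"tz":0,"turn":0,"fingers":0},{"tx":1.6,"ty":-0.5,"tz":0,"turn":0,"fingers":0},{"tx":2.4,"ty":-0.75,"tz":0,"turn":0,"fingers":0},{"tx":3.2,"ty":-1,"tz":0,"turn":0,"fingers":0},{"tx":4,"ty":-1.2,"tz":0,"turn":0,"fingers":0},{"tx":4.8,"ty":-1.45,"tz":0,"turn":0,"fingers":0},{"tx":5.6,"ty":-1.7,"tz":0,"turn":0,"fingers":0},{"tx":6.4,"ty":-1.95,"tz":0,"turn":0,"fingers":0},{"tx":7.2,"ty":-2.2,"tz":0,"turn":0,"fingers":0},{"tx":7.6,"ty":-2.3,"tz":0,"turn":0,"fingers":0}]'; python3 -m handwheel '[{"tx":0,"ty":0,"tz":0,"turn":0,"fingers":0},{"tx":0.1,"ty":-0.03,"tz":0,"turn":0,"fingers":0},{"tx":0.2,"ty":-0.06,"tz":0,"turn":0,"fingers":0},{"tx":0.3,"ty":-0.09,"tz":0,"turn":0,"fingers":0},{"tx":0.4,"ty":-0.12,"tz":0,"turn":0,"fingers":0},{"tx":0.4,"ty":-0.12,"tz":0,"turn":0,"fingers":0}]'
python3 - <<'E'
from wr import *
b=cam('side');crop(b,250,90,80,90,6,'s20.png');a=cam('scene');crop(a,370,80,80,90,6,'a20.png')
E
```

```text
time: 21.53
tool_pos: [453.9, 383.1, 84.0]
tool_rot: [[-0.957, 0.292, -0.0], [0.292, 0.957, -0.0], [0.0, -0.0, -1.0]]
force: [-1.3, 1.2, -0.4]
gripper_width: -0.1
time: 22.03
tool_pos: [456.2, 382.6, 84.2]
tool_rot: [[-0.957, 0.291, -0.001], [0.291, 0.957, -0.0], [0.001, -0.0, -1.0]]
force: [-2.1, 1.4, -0.3]
gripper_width: 0.1
```

View pics/s20.png

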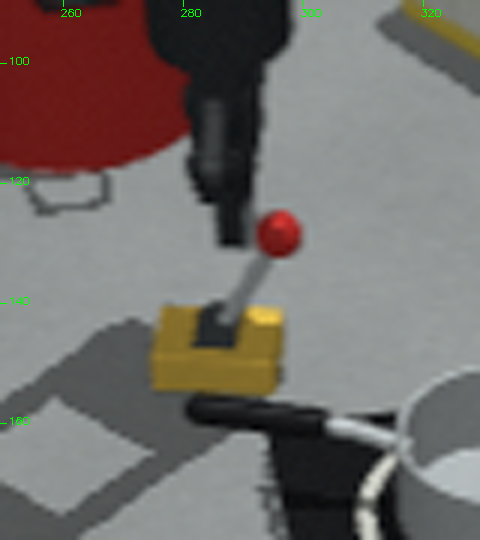

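View pics/a20.png

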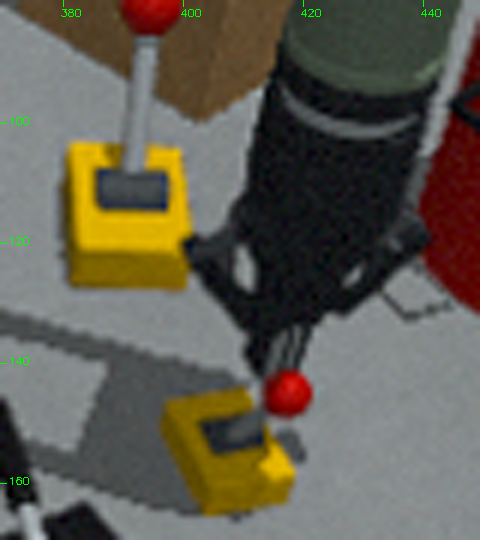

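```bash
python3 - <<'E'
from wr import *
b=cam('side');a=cam('scene');g=lambda l,s,x,y:(np.array(l,float)+.5)/s-.5+[x,y]
p=tri(a,g([(287,393)],6,370,80),b,g([(279,233)],6,250,90))[0];print(p,read_state()['tool_pos'],read_state()['force'])
d=p[:2]-[443.3,384.5];print('x`',d@[.956,-.293])
E
python3 -m handwheel '[{"tx":0.15,"ty":-0.05,"tz":0,"turn":0,"fingers":0},{"tx":0.3,"ty":-0.09,"tz":0,"turn":0,"fingers":0},{"tx":0.4,"ty":-0.12,"tz":0,"turn":0,"fingers":0},{"tx":0.4,"ty":-0.12,"tz":0,"turn":0,"fingers":0}]'
```

```text
[478.01581029 376.9634511   91.27664871] [456.23804045 382.56375036  84.22298286] [-2.64152753  1.38013556 -1.7050015 ]
x` 35.39652346156145
time: 22.57
tool_pos: [456.6, 382.3, 84.1]
tool_rot: [[-0.956, 0.293, -0.009], [0.293, 0.956, 0.001], [0.009, -0.001, -1.0]]
force: [-13.1, 6.7, 2.7]
gripper_width: 0.1
```

That's the end stop: force rose to about 15 N with the tool stationary. Backing off and rising clear.

```bash
python3 -m handwheel '[{"tx":-0.5,"ty":0.15,"tz":0,"turn":0,"fingers":0},{"tx":-1.5,"ty":0.45,"tz":0,"turn":0,"fingers":0},{"tx":-3,"ty":0.9,"tz":1,"turn":0,"fingers":0},{"tx":-4,"ty":1.2,"tz":4,"turn":0,"fingers":0},{"tx":-5,"ty":1.5,"tz":8,"turn":0,"fingers":0},{"tx":-7,"ty":3,"tz":12,"turn":0,"fingers":0},{"tx":-10,"ty":4,"tz":15,"turn":0,"fingers":0},{"tx":-13,"ty":5,"tz":15,"turn":0,"fingers":0},{"tx":-13,"ty":5,"tz":15,"turn":0,"fingers":0}]'
python3 - <<'E'
from wr import *
print(read_state()['tool_pos'],read_state()['force'])
b=cam('side');a=cam('scene')
crop(b,0,0,640,400,1.25,'s21.png');crop(a,220,90,230,210,2.8,'a21.png');crop(b,250,90,80,90,6,'s21b.png')
E
```

```text
time: 23.32
tool_pos: [326.4, 433.7, 238.6]
tool_rot: [[-0.958, 0.287, 0.002], [0.287, 0.958, 0.007], [0.0, 0.007, -1.0]]
force: [-0.3, 0.1, 0.5]
gripper_width: -0.2
[326.4178578  433.65111423 238.58012463] [-0.31063946  0.09227137  0.47818935]
```

View pics/s21.png

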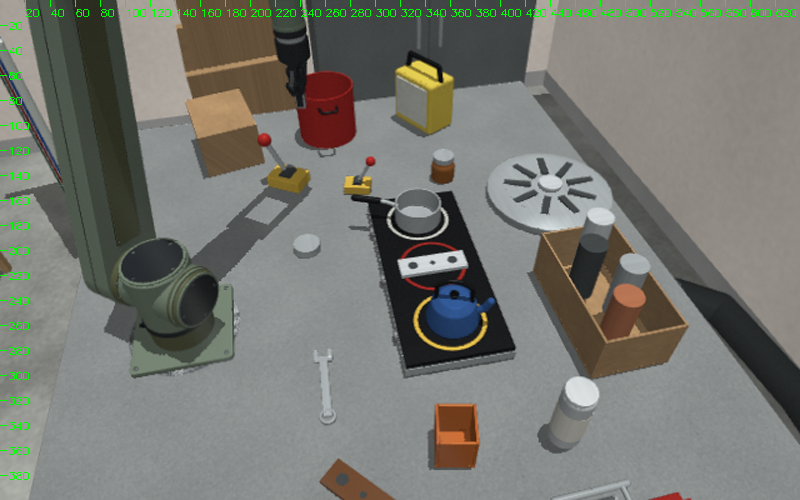

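View pics/a21.png

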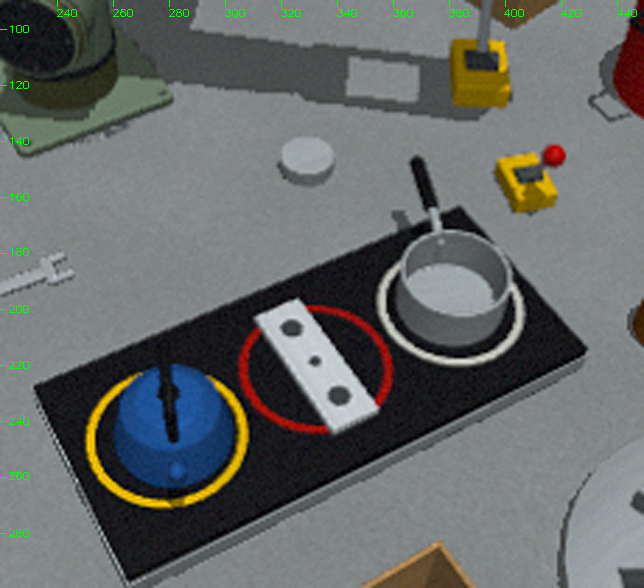

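View pics/s21b.png

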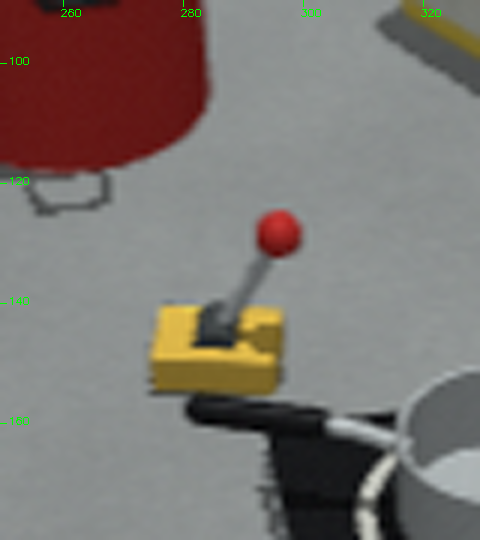

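```bash
python3 -c "
from station import *
print(hand_in())"
```

```text
the job is handed in; nothing more can be done
None
```

All the steps are done in the order asked, and I handed the job in at about 23.5 s; it reported no verdict.

I slid the pan onto the white ring with the shut fingers inside its well. Then I took the aluminium bracket from the bin by its raised end, turned it down onto the red ring and released it. Last, I pushed the small switch's lever over and backed the arm away.

**Last checks:**
- **Pan:** the two fixed cameras put it about 2.5–3 mm from the white ring's centre, and the wrist camera within about 3 mm.
- **Bracket:** it lies flat. The wrist camera put it 2 mm from the red ring's centre, and the scene camera about 3 mm. The side camera read 5–6 mm, but I think I picked a lower edge in that picture. I did not nudge either of them further.
- **Bracket dragging:** on the first set-down it sat about 9 mm too far out, so I drew it back along the plate while still holding it before letting go.
- **Lever:** the push force rose to about 15 N with the tool stopped, and the lever stayed over after I backed off. I measured the ball at 35 mm before that last push, against 38 mm nominal, and did not measure it again.
- **Everything else:** the kettle and the tall can looked unmoved, and nothing came near the jar. The largest wrist force I saw was about 15 N, and the robot ended touching nothing.

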